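# Fetch the low pot from behind the vases

### The arm

A 6-joint arm with a two-finger parallel gripper is mounted at the origin on the work surface. World frame = base frame: x ahead of the robot, y to its left, z up, the work surface at z = 0. Lengths are in m, angles in rad, forces in N, time in s.
With the tool pointing down it reaches from about 0.375 to 0.9 m from the base axis. Payload 3.1 kg.
Tool frame: the origin (TCP) lies midway between the tips of the shut fingers; the grasp point (between the pads) lies 19 mm behind it (tcp_to_grasp is the x of the grasp point in the tool frame, in m); x points along the fingers, y is the direction in which the jaws open and shut, and the axes are right-handed (so a half turn about x gives the same grasp; the last joint's range is limited). The gripper opens to 85 mm and grips with 20 to 120 N. Pads are 22 mm wide; open, the fingers measure 114 mm over their backs; the gripper's body (76 mm by 85 mm) begins 54 mm behind the grasp point. The pads swing forward as they close: fully open they stand 13 mm farther back than shut.
Start: joints at [-1.51, 0.527, 1.433, -0, 1.181, -0.178], TCP at [0.148, -0.607, 0.231] pointing down, gripper open.
Joint ranges: [-3.08, 3.08], [-0.75, 2.2], [0.22, 2.44], [-1.43, 4.57], [0, 2.65], [-2.85, 2.85]. Speed limits (rad/s): [2.79, 2.79, 3.14, 3.14, 3.14, 3.14].

### API

Orientations are given as a unit quaternion [x, y, z, w].
In Python, from station import observe, capture, job_done, tcp_to_grasp gives the robot as it stands.
- The arm moves only by the shell command python3 -m inch 'ROWS' [FORCE]. ROWS is a JSON object of lists of equal length, an entry for each row: "dr": the turn, a rotation vector about the world's x, y, z in degrees, a list of three; "slide": the shift along the world's x, y, z in mm, a list of three; "gripper": the finger opening in mm, from 0 to 85.4. In form: {"dr": [[ax, ay, az], ...], "slide": [[dx, dy, dz], ...], "gripper": [gripper, ...]}. A call has 1 to 20 rows; each row is the pose to reach, as a shift and turn from the pose measured when the call began; what a row does not reach only later rows make up. A row lasts 1/12 s, in which the tool goes at most 41.7 mm and 7.16 degrees, less where a joint would pass 70% of its speed; a pose out of reach is approached as far as the arm can. A call with a gripper value outside its range is refused whole. The fingers move at their own pace and stop on an object; FORCE is the grip in N (left out, the last holds). Time passes only in rows, so rows that repeat a pose let the fingers close. It gives the time, the measured TCP pose, the force and the opening at its end, in the units of the state.
- observe(): the state, without advancing time (a new reading comes with each control period).
- capture(name): name is "side" or "top" or "wrist"; returns a dict with "pixels" (480x640x3 uint8, blue, green, red), "mtx" (3x3 intrinsics, pixels), "k1" (the pictures are not rectified: a ray, as slopes to the right and down, at radius r is drawn at 1 + k1 r^2 times it, then the intrinsics apply), "R" (3x3) and "t" (3): a world point X has camera coordinates R X + t. Camera axes: x right, y down, z forward; pixel columns grow to the right and rows downward; lengths in m; the calibration is good to about 2 mm. A picture is of the moment at which its call begins. There is no depth.
- job_done(): hands the job in, once; it reports no verdict.
The state is a dict: "t": time; "joint_positions": joint angles; "qvel": joint speeds; "effort": joint torques, N m; "position": TCP position; "tool_rot": TCP orientation; "force": force on the tool from outside, world axes, zero at the start; "wrist_torque": the same for the moment, N m; "gripper_width": finger opening in m.
Only numpy, scipy, OpenCV 4.12 (cv2) and the standard library are available. Lean on these libraries where they do the work, as an engineer would, in place of code of your own. Each camera call takes 0.05 s, during which the arm holds its last target.

### The job

On the green ware shelf a low round pot is hemmed in by three tall vases, each on its own white disc. First move all three vases to the long plywood board and only then set the low pot in the middle of the banding wheel; with the pot there, put every vase back in the middle of the very disc it stood on. Set each piece down gently and upright without dropping it, and leave the cup of brushes alone.

Things in the scene. Friction and masses are not known exactly. Their poses are not given: they have to be found in the camera images.
- bottle_vase_center (a point): bottle-shaped vase, 140 mm high: foot 46 mm and belly 56 mm across (widest 30 to 55 mm above the foot), tapering to a neck 26 mm across from 92 mm up to the top, with a 30 mm lip. Plain fired reddish-buff clay, 0.28 kg give or take a third. This point: its centre, half-way up; z is up along its axis.
- round_vase_center (a point): straight round vase, 50 mm across, 130 mm high, open at the top, wall 4 mm. Plain fired reddish-buff clay, 0.28 kg give or take a third. This point: its centre, half-way up; z is up along its axis.
- square_vase_center (a point): straight square vase, 46 x 46 mm, 125 mm high, open at the top, wall 5 mm; x and y are square to its side faces. Plain fired reddish-buff clay, 0.28 kg give or take a third. This point: its centre, half-way up; z is up along its axis.
- low_pot_center (a point): low round pot, 56 mm across and 46 mm high, foot 44 mm across, open at the top, wall 4 mm, plain fired reddish-buff clay, 0.16 kg give or take a third; it stands on the bare green shelf among the vases, about 14 mm clear of each. This point: its centre, half-way up; z is up.
- disc_left: plain white plaster disc, fixed on the green shelf, 70 mm across and 4 mm thick, at the left of the shelf as seen from the robot (68 mm from the low pot's first place). One tall vase stands in its middle at the start; which one changes from start to start. Origin: centre of its underside, so the surface a vase stands on is 4 mm above it.
- disc_middle: plain white plaster disc, fixed on the green shelf, 70 mm across and 4 mm thick, at the front middle (the robot's side) of the shelf as seen from the robot (68 mm from the low pot's first place). One tall vase stands in its middle at the start; which one changes from start to start. Origin: centre of its underside, so the surface a vase stands on is 4 mm above it.
- disc_right: plain white plaster disc, fixed on the green shelf, 70 mm across and 4 mm thick, at the right of the shelf as seen from the robot (68 mm from the low pot's first place). One tall vase stands in its middle at the start; which one changes from start to start. Origin: centre of its underside, so the surface a vase stands on is 4 mm above it.
- ware_board: plain plywood board lying on the table to one side of the shelf (left or right by chance), fixed, 300 mm along its x, 120 mm along its y, 18 mm thick. Origin: centre of its underside, on the table.
- wheel: banding wheel (a potter's hand turntable) on the other side of the shelf, here locked and fixed: a flat round aluminium head 170 mm across with ring marks, its top 70 mm above the table. Origin: centre of its foot on the table, on the head's axis.
- brush_cup: bystander: white cup of brushes, 72 mm across, 90 mm high, brushes up to 170 mm, beyond the shelf, to one side (a lidded grey jar, not listed, is on the other). Origin: centre of its underside.

How it is judged:
By the outcome, as a careful person would: the job done as asked, in the order asked, and still so for the second after the job is handed in, with the robot touching nothing.
It also fails if it takes over 134 s, if anything falls off the work surface, if the arm or the gripper's body presses on something with over 40 N, if the wrist force passes 120 N, or if a joint passes its speed limit or range.

## Working session

There is one attempt and no reset: what is moved stays moved. The work goes in short steps, Python scripts to look and compute and a shell command to move; the robot and the scene stay as the last step left them, time stands still between calls to the robot, and variables do not carry over. Pictures are saved under pics/ and viewed, and the job is handed in when it is done.

```bash
ls; mkdir -p pics; python3 - <<'E'
from station import observe,capture,tcp_to_grasp
import cv2
print(tcp_to_grasp);s=observe();print(s)
for n in("side","top","wrist"):
    c=capture(n);cv2.imwrite(f"pics/{n}0.png",c["pixels"]);print(n,c["mtx"],c["k1"],c["R"],c["t"])
E
```

```text
pics
-0.0187
{'t': 0.0, 'joint_positions': array([-1.50948270e+00,  5.28465457e-01,  1.43391006e+00, -5.28786543e-06,
        1.18139451e+00, -1.78501858e-01]), 'qvel': array([1.45018017e-03, 1.16147819e-03, 9.80312659e-04, 1.59632254e-03,
       6.71280369e-04, 5.48668119e-05]), 'effort': array([ 3.95854149e-04, -4.42354238e+01, -1.78024185e+01, -1.56103206e-04,
        8.48111522e-03,  2.81688187e-06]), 'position': array([ 0.14843342, -0.60637801,  0.23033159]), 'tool_rot': array([ 0.70207238,  0.0853538 , -0.70198567,  0.08381661]), 'force': array([ 0.09771562, -0.73120779,  0.13126343]), 'wrist_torque': array([-0.05114809, -0.019549  , -0.03662532]), 'gripper_width': 0.08559430167569329}
side [[518.80442222   0.         317.04324814]
 [  0.         518.80442222 245.18227849]
 [  0.           0.           1.        ]] -0.09672403572490963 [[-0.98465371 -0.17361467  0.01774894]
 [-0.14795779  0.77652759 -0.61246501]
 [ 0.09255037 -0.60569204 -0.79029841]] [0.6055998  0.14455709 0.86228411]
top [[556.60905264   0.         327.54896762]
 [  0.         556.60905264 239.28975689]
 [  0.           0.           1.        ]] 0.05372416559955338 [[-1.67536851e-02 -9.99858470e-01 -1.53433550e-03]
 [-9.97887543e-01  1.68169543e-02 -6.27506334e-02]
 [ 6.27675551e-02  4.79789931e-04 -9.98028058e-01]] [0.01110233 0.61814585 1.16161683]
wrist [[357.22235775   0.         322.17252173]
 [  0.         357.22235775 245.00584128]
 [  0.           0.           1.        ]] -0.020986907433067366 [[ 2.37673502e-01 -9.71344973e-01 -5.00852179e-04]
 [-9.35039149e-01 -2.28929607e-01  2.70726846e-01]
 [-2.63083821e-01 -6.38762811e-02 -9.62656078e-01]] [-0.62371957 -0.03516044  0.37688231]
```

View pics/top0.png

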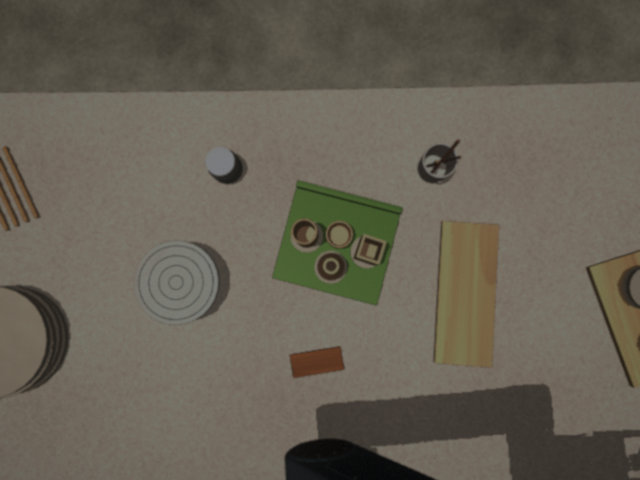

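View pics/side0.png

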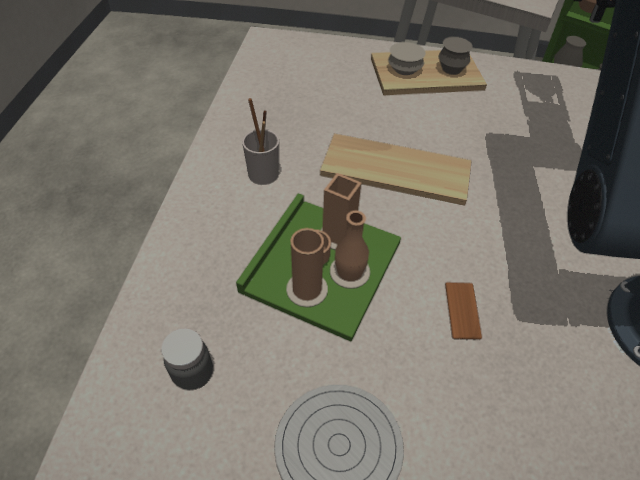

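View pics/wrist0.png

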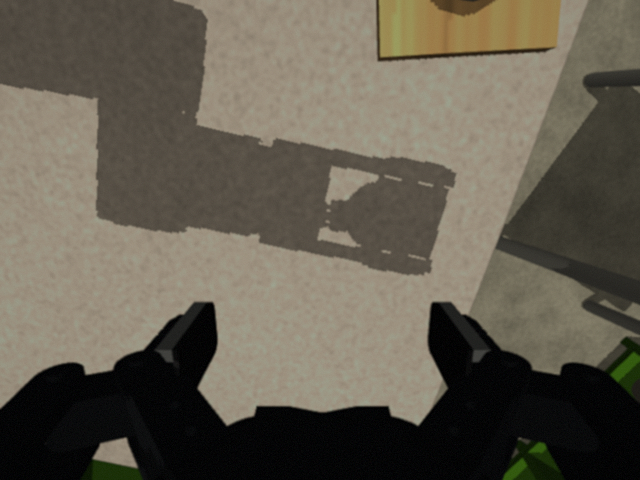

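Top view: round vase about (307,233) on the left, bottle (331,266) in front, square (370,250) on the right, low pot (340,234), wheel (178,282), board (467,293). Next I enlarge the crops.

```bash
cat > h.py <<'E'
import numpy as np,cv2,pickle
def K(c): return np.asarray(c["mtx"]),np.asarray(c["R"]),np.asarray(c["t"]),c["k1"]
def proj(c,X):
    M,R,t,k=K(c);X=np.atleast_2d(X);p=X@R.T+t
    return cv2.projectPoints(X.astype(float),cv2.Rodrigues(R)[0],t,M,np.array([k,0,0,0.]))[0][:,0]
def ray(c,uv):
    M,R,t,k=K(c)
    n=cv2.undistortPoints(np.array([[uv]],float),M,np.array([k,0,0,0.]))[0,0]
    d=R.T@np.array([n[0],n[1],1]);return -R.T@t,d/np.linalg.norm(d)
def atz(c,uv,z):
    o,d=ray(c,uv);return o+d*(z-o[2])/d[2]
def tri(obs):
    A=np.zeros((3,3));b=np.zeros(3)
    for c,uv in obs:
        o,d=ray(c,uv);P=np.eye(3)-np.outer(d,d);A+=P;b+=P@o
    X=np.linalg.solve(A,b)
    return X,[np.linalg.norm((np.eye(3)-np.outer(ray(c,u)[1],ray(c,u)[1]))@(X-ray(c,u)[0])) for c,u in obs]
def circ(x,y,z,r,n=72):
    a=np.linspace(0,2*np.pi,n,endpoint=False);return np.c_[x+r*np.cos(a),y+r*np.sin(a),z+0*a]
def crop(c,x0,y0,w,h,s,name,curves=()):
    im=cv2.resize(c["pixels"][y0:y0+h,x0:x0+w],None,fx=s,fy=s,interpolation=cv2.INTER_CUBIC)
    im=np.clip(im.astype(float)*1.6,0,255).astype(np.uint8)
    for P in curves:
        q=(proj(c,P)-[x0,y0]+.5)*s
        cv2.polylines(im,[np.round(q*8).astype(np.int32)],True,(255,255,0),1,cv2.LINE_AA,3)
    for g in range(0,w,20): cv2.putText(im,str(x0+g),(g*s,8),0,.3,(0,255,255)) ; cv2.line(im,(g*s,10),(g*s,14),(0,255,255))
    for g in range(0,h,20): cv2.putText(im,str(y0+g),(0,g*s+4),0,.3,(0,255,255))
    cv2.imwrite("pics/"+name,im)
def square(x,y,z,s,a):
    P=np.array([[1,1],[-1,1],[-1,-1],[1,-1]])*s/2;c_,s_=np.cos(a),np.sin(a)
    return np.c_[P@np.array([[c_,s_],[-s_,c_]])+[x,y],np.full(4,z)]
E
python3 - <<'E'
from station import capture
from h import *
c={n:capture(n) for n in("side","top")}
pickle.dump(c,open("c0.pkl","wb"))
crop(c["top"],260,170,155,145,5,"tcrop.png")
crop(c["side"],230,165,180,180,4 and 3,"scrop.png")
for n in c:
    im=c[n]["pixels"]
    print(n,im.mean())
for n,uv in dict(disc_l=(307,234),bot=(331,266),sq=(370,250),pot=(340,234)).items(): print(n,atz(c["top"],uv,.13))
E
```

```text
side 117.89968858506944
top 94.51348524305556
disc_l [0.6221525  0.04001933 0.13      ]
bot [ 0.55988856 -0.00509281  0.13      ]
sq [ 0.58932046 -0.08047105  0.13      ]
pot [ 0.62108227 -0.02345933  0.13      ]
```

View pics/tcrop.png

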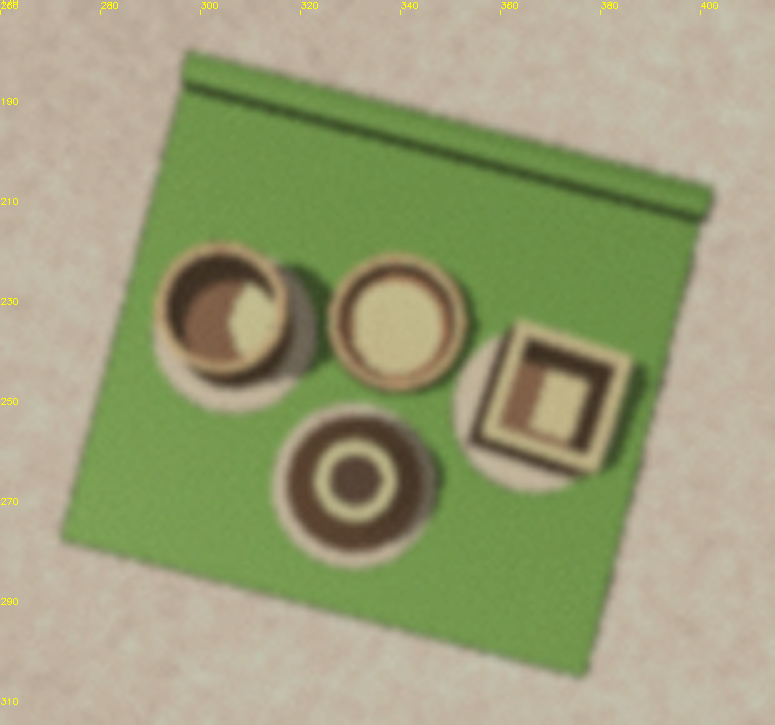

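View pics/scrop.png

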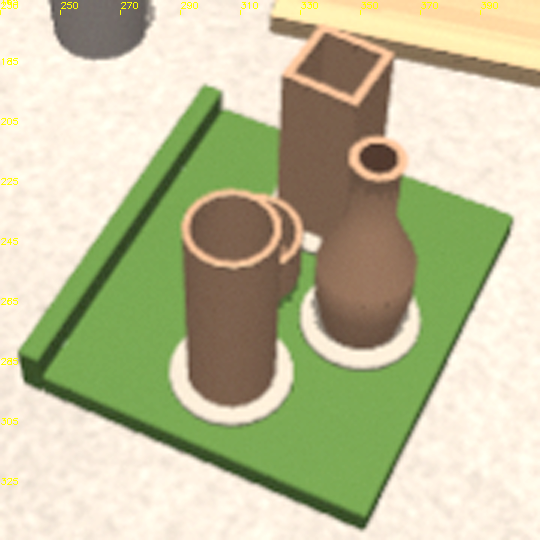

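```bash
python3 - <<'E'
from h import *
c=pickle.load(open("c0.pkl","rb"));T,S=c["top"],c["side"]
for n,a,b in [("round rim",(304,231.4),(307,240.8)),("bottle rim",(330.8,265.8),(355.7,217.3)),("sq rim",(371.6,248.8),(343.2,186.2))]:
    X,e=tri([(T,a),(S,b)]);print(n,X.round(4),np.round(e,4))
f=lambda x,y:((x+.5)/5-.5+260,(y+.5)/5-.5+170)
g=lambda x,y:((x+.5)/3-.5+230,(y+.5)/3-.5+165)
# shelf front corners top surface: left-front & right-front; side view
for n,a,b in [("shelf right-front",f(584,678),g(510,217)),("shelf left-front",f(62,540),g(363,518))]:
    X,e=tri([(T,a),(S,b)]);print(n,X.round(4),np.round(e,4))
for n,p in dict(L=(235.5,329),M=(355,485),R=(535,411)).items():
  for z in(.014,.018,.022): print(n,atz(T,f(*p),z).round(4))
sc=[(518,318),(636,355),(601,474),(484,437)]
P=[atz(T,f(*p),.14)[:2] for p in sc];print(np.round(P,4),[np.degrees(np.arctan2(*(P[i]-P[i-1])[::-1])).round(1) for i in range(4)])
E
```

```text
round rim [0.6253 0.0447 0.1524] [0.0002 0.0002]
bottle rim [ 0.5595 -0.0046  0.1643] [0.0003 0.0003]
sq rim [ 0.5897 -0.0823  0.1475] [0.0011 0.0011]
shelf right-front [ 0.4781 -0.0998  0.0185] [0.0005 0.0005]
shelf left-front [0.5394 0.1196 0.0168] [0.0002 0.0002]
L [0.6276 0.045  0.014 ]
L [0.6274 0.0449 0.018 ]
L [0.6271 0.0447 0.022 ]
M [ 0.5603 -0.0048  0.014 ]
M [ 0.5603 -0.0048  0.018 ]
M [ 0.5602 -0.0048  0.022 ]
R [ 0.5905 -0.0819  0.014 ]
R [ 0.5904 -0.0816  0.018 ]
R [ 0.5902 -0.0814  0.022 ]
[[ 0.6211 -0.0675]
 [ 0.6063 -0.112 ]
 [ 0.5612 -0.0977]
 [ 0.576  -0.0536]] [np.float64(-17.1), np.float64(-108.5), np.float64(162.3), np.float64(71.5)]
```

```bash
python3 - <<'E'
from h import *
c=pickle.load(open("c0.pkl","rb"));T,S=c["top"],c["side"]
f=lambda x,y:((x+.5)/5-.5+260,(y+.5)/5-.5+170)
pot=atz(T,f(399,322),.064);print("pot",pot)
L=np.array([.627,.045]);M=np.array([.5602,-.0048]);R=np.array([.5904,-.0818])
for d in(L,M,R):print(np.linalg.norm(d-pot[:2]))
sh=.018;a=np.radians(-17.5)
cv=[circ(*L,.022,.035),circ(*M,.022,.035),circ(*R,.022,.035),circ(*L,.152,.025),circ(*M,.162,.015),circ(pot[0],pot[1],.064,.028),square(*R,.147,.046,a),circ(*M,.022,.023)]
crop(T,260,170,155,145,5,"t2.png",cv);crop(S,230,165,180,180,3,"s2.png",cv)
crop(T,420,210,100,170,4,"board.png");crop(T,120,230,120,110,5,"wheel.png");crop(S,260,370,160,110,4,"wheels.png");crop(S,310,125,180,90,4,"boards.png")
E
```

```text
pot [ 0.62585883 -0.0236927   0.064     ]
0.0687021772482865
0.06832288038466745
0.06807192545619628
```

View pics/t2.png

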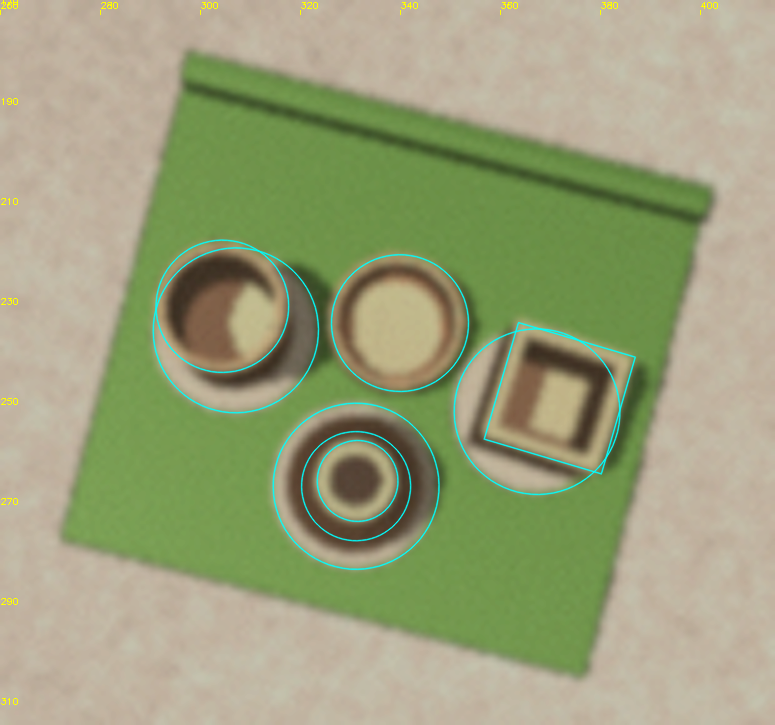

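View pics/s2.png

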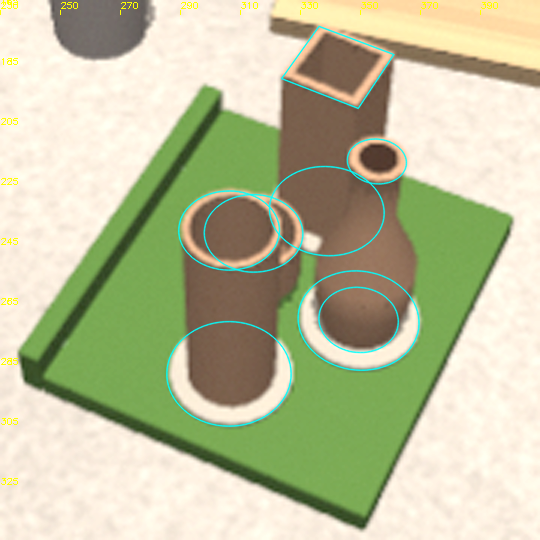

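View pics/board.png

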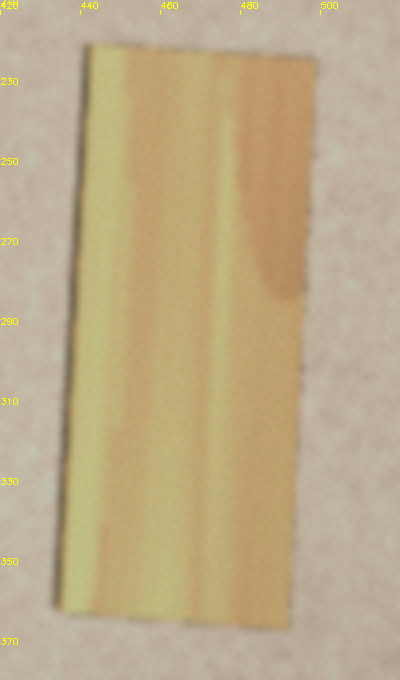

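View pics/wheel.png

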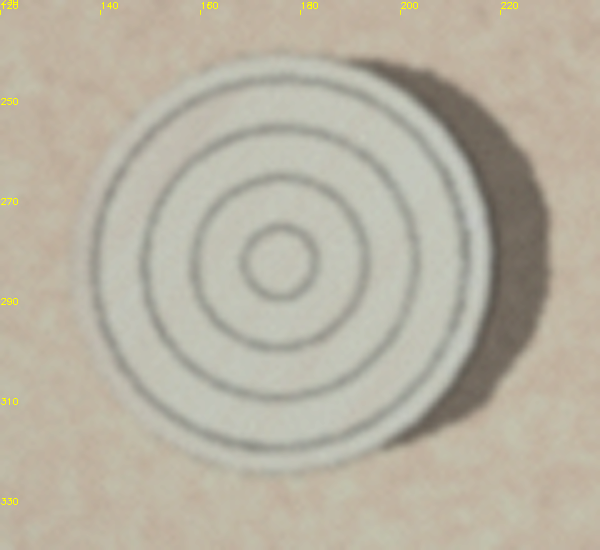

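View pics/wheels.png

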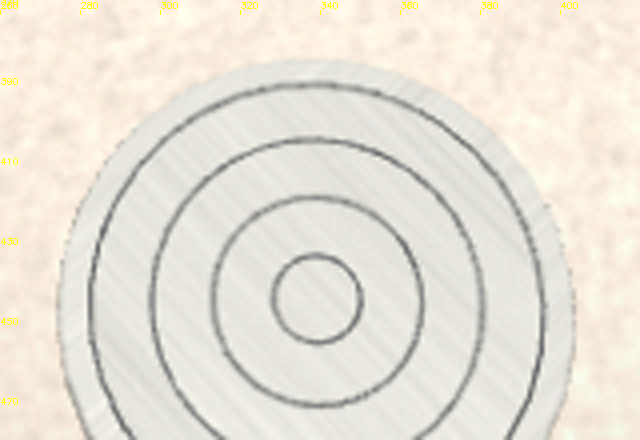

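View pics/boards.png

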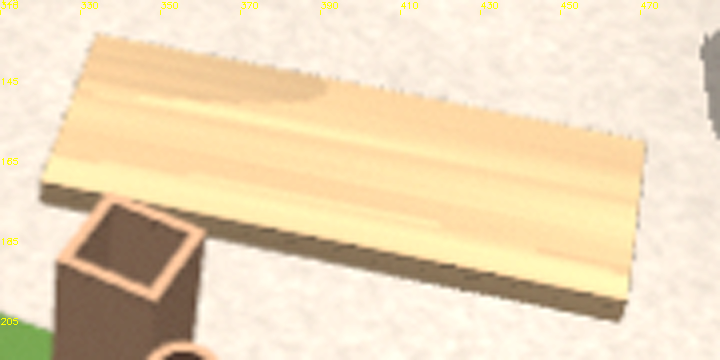

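```bash
python3 - <<'E'
from h import *
from station import observe
from scipy.spatial.transform import Rotation as Ro
c=pickle.load(open("c0.pkl","rb"));T,S=c["top"],c["side"]
F=lambda x,y,s,x0,y0:((x+.5)/s-.5+x0,(y+.5)/s-.5+y0)
X,e=tri([(T,F(279.5,262.5,5,120,230)),(S,F(317,299,4,260,370))]);print("wheel",X,e,atz(T,F(279.5,262.5,5,120,230),.07),atz(S,F(317,299,4,260,370),.07))
tb=[(88,44),(317,58),(289,628),(62,612)];sb=[(40,184),(95,35),(646,143),(627,300)]
B=[tri([(T,F(*a,4,420,210)),(S,F(*b,4,310,125))]) for a,b in zip(tb,sb)]
for b in B:print(b[0].round(4),np.round(b[1],4))
print(np.mean([b[0] for b in B],0))
s=observe();R=Ro.from_quat(s["tool_rot"]).as_matrix();print(R.round(3),np.degrees(np.arctan2(R[1,1],R[0,1])))
E
```

```text
wheel [0.53349384 0.30766368 0.07199893] [np.float64(0.000399875644425951), np.float64(0.0003998756444260387)] [0.53387558 0.30821011 0.07      ] [0.53308001 0.3070577  0.07      ]
[ 0.6533 -0.2419  0.0195] [0.0006 0.0006]
[ 0.6436 -0.3618  0.0197] [0.0006 0.0006]
[ 0.346  -0.3359  0.0192] [0.0016 0.0016]
[ 0.3562 -0.219   0.019 ] [0.0009 0.0009]
[ 0.49977486 -0.28963582  0.01935023]
[[-0.     0.238 -0.971]
 [ 0.001 -0.971 -0.238]
 [-1.    -0.001 -0.   ]] -76.25855481306655
```

```bash
python3 -m inch '{"dr":[[0,0,4],[0,0,8],[0,0,12],[0,0,16],[0,0,20],[0,0,24],[0,0,28],[0,0,32],[0,0,36],[0,0,40],[0,0,44],[0,0,48],[0,0,52],[0,0,55],[0,0,57],[0,0,59],[0,0,59],[0,0,59],[0,0,59],[0,0,59]],"slide":[[15,25,10],[35,60,20],[55,95,30],[78,130,40],[100,165,50],[122,200,60],[144,235,70],[166,270,80],[188,305,90],[210,340,100],[232,375,110],[254,410,120],[276,445,120],[298,480,120],[320,515,120],[335,545,120],[345,570,120],[350,585,120],[350,585,120],[350,585,120]],"gripper":[70,70,70,70,70,70,70,70,70,70,70,70,70,70,70,70,70,70,70,70]}'
python3 - <<'E'
from station import *
from h import *
w=capture("wrist");cv2.imwrite("pics/w1.png",w["pixels"]);s=observe()
pickle.dump((w,s),open("w1.pkl","wb"))
print(s["joint_positions"].round(3),s["position"],-w["R"].T@w["t"])
E
```

```text
t: 1.92
position: [0.4983, -0.0211, 0.3506]
tool_rot: [-0.568, -0.42, 0.569, -0.42]
force: [0.1, 0.4, 0.1]
gripper_width: 0.07
[-2.680e-01  2.250e-01  1.575e+00 -1.000e-03  1.343e+00  3.200e-02] [ 0.49814515 -0.02194382  0.35071673] [0.51804263 0.04515342 0.49219398]
```

View pics/w1.png

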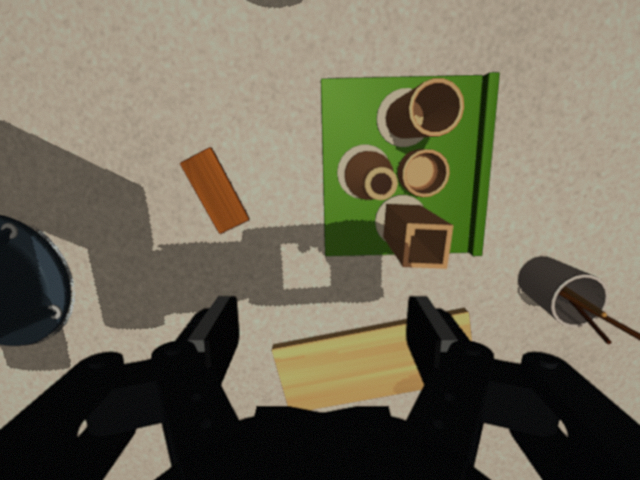

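```bash
python3 - <<'E'
from h import *
w,s=pickle.load(open("w1.pkl","rb"))
L=np.array([.6262,.0448]);M=np.array([.5600,-.0047]);R=np.array([.5902,-.0820]);P=[.6256,-.0237];a=np.radians(-17.5)
cv=[circ(*L,.022,.035),circ(*M,.022,.035),circ(*R,.022,.035),circ(*L,.152,.025),circ(*M,.162,.015),circ(*P,.064,.028),square(*R,.147,.046,a),circ(.5335,.3077,.07,.085)]
crop(w,310,65,195,205,3,"w1c.png",cv)
E
```

```text
(no output)
```

View pics/w1c.png

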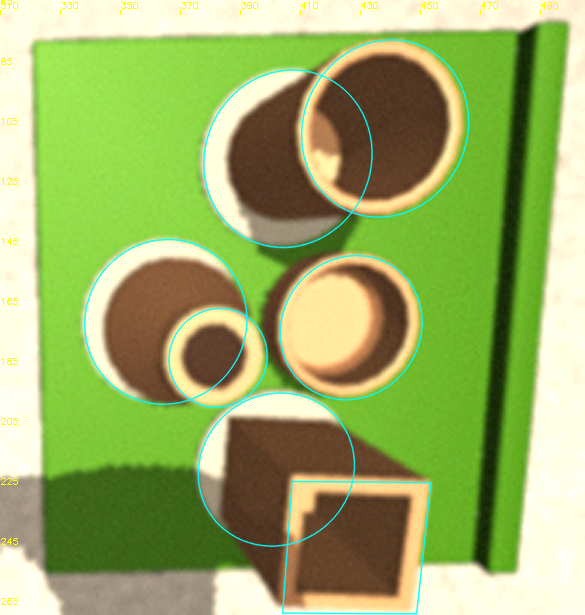

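```bash
python3 -m inch '{"dr":[[0,0,0],[0,0,0],[0,0,0],[0,0,0],[0,0,0],[0,0,0],[0,0,0],[0,0,0],[0,0,0]],"slide":[[20,6,-20],[40,12,-50],[55,15,-80],[62,17,-110],[62,17,-135],[62,17,-150],[62,17,-155],[62,17,-155],[62,17,-155]],"gripper":[60,60,60,60,60,60,60,60,60]}'
python3 - <<'E'
from station import *
s=observe();print(s["position"],s["force"])
E
```

```text
t: 2.72
position: [0.5606, -0.0061, 0.1964]
tool_rot: [-0.569, -0.419, 0.57, -0.419]
force: [-0.1, -0.1, -0.1]
gripper_width: 0.0602
[ 0.56058695 -0.00611753  0.1963924 ] [-0.06563214 -0.14777742 -0.11308576]
```

```bash
python3 -m inch '{"dr":[[0,0,0],[0,0,0],[0,0,0],[0,0,0],[0,0,0],[0,0,0],[0,0,0],[0,0,0],[0,0,0],[0,0,0],[0,0,0],[0,0,0],[0,0,0],[0,0,0]],"slide":[[0,1,-15],[0,1,-35],[0,1,-55],[0,1,-70],[0,1,-78],[0,1,-81],[0,1,-81],[0,1,-81],[0,1,-81],[0,1,-81],[0,1,-81],[0,1,-81],[0,1,-81],[0,1,-81]],"gripper":[60,60,60,60,60,60,60,20,20,20,20,20,20,20]}' 40
python3 - <<'E'
from station import *
import cv2
cv2.imwrite("pics/s3.png",capture("side")["pixels"])
s=observe();print(s["position"],s["force"],s["gripper_width"],s["wrist_torque"])
E
```

```text
t: 3.88
position: [0.5609, -0.0051, 0.1165]
tool_rot: [0.57, 0.419, -0.569, 0.419]
force: [-2.3, 0.2, 5.6]
gripper_width: 0.0252
[ 0.5608996  -0.00511545  0.11646908] [-1.11660521 -0.19149444  6.56250639] 0.02523952548198832 [ 0.10128822  0.32127637 -0.03512406]
```

View pics/s3.png

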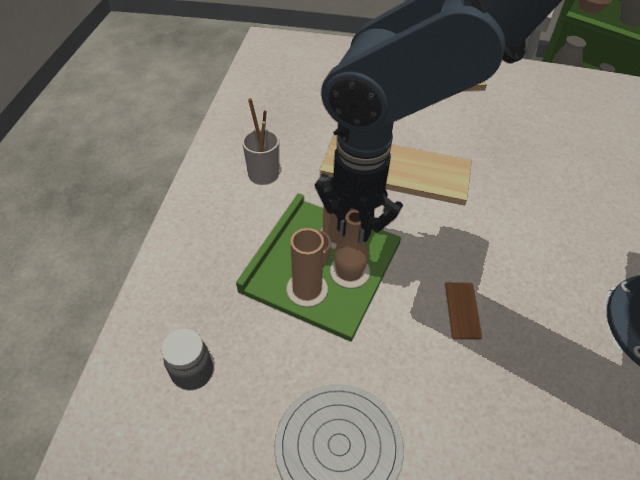

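```bash
python3 -m inch '{"dr":[[0,0,0],[0,0,0],[0,0,0],[0,0,0],[0,0,0],[0,0,0],[0,0,0],[0,0,0],[0,0,0],[0,0,0],[0,0,0],[0,0,0],[0,0,0],[0,0,0],[0,0,0],[0,0,0],[0,0,0],[0,0,0],[0,0,0],[0,0,0]],"slide":[[0,0,5],[0,0,15],[0,0,35],[0,0,60],[0,0,85],[-5,-5,115],[-15,-20,140],[-28,-45,150],[-43,-75,150],[-58,-105,150],[-73,-135,150],[-88,-165,150],[-103,-195,150],[-118,-220,140],[-132,-245,120],[-143,-264,95],[-150,-274,70],[-151,-277,50],[-151,-277,38],[-151,-277,30]],"gripper":[20,20,20,20,20,20,20,20,20,20,20,20,20,20,20,20,20,20,20,20]}'
python3 - <<'E'
from station import *
import cv2
cv2.imwrite("pics/s4.png",capture("side")["pixels"])
s=observe();print(s["position"],s["force"],s["gripper_width"],s["wrist_torque"])
E
```

```text
t: 5.6
position: [0.409, -0.282, 0.1452]
tool_rot: [-0.57, -0.419, 0.57, -0.418]
force: [-0.3, 0.0, -2.1]
gripper_width: 0.0255
[ 0.40884055 -0.28139744  0.14452615] [-0.79300981  0.86438538 -4.72366677] 0.025321677422155246 [-0.00968849 -0.01293852 -0.02728855]
```

View pics/s4.png

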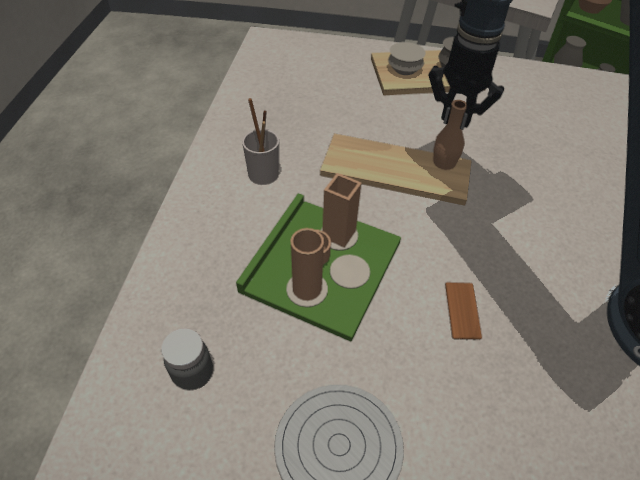

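```bash
python3 -m inch '{"dr":[[0,0,0],[0,0,0],[0,0,0],[0,0,0],[0,0,0],[0,0,0],[0,0,0],[0,0,0]],"slide":[[0,0,-6],[0,0,-13],[0,0,-20],[0,0,-25],[0,0,-27],[0,0,-28],[0,0,-28],[0,0,-28]],"gripper":[20,20,20,20,20,20,20,20]}'
python3 - <<'E'
from station import *
s=observe();print(s["position"],s["force"],s["wrist_torque"])
E
```

```text
t: 6.32
position: [0.409, -0.2816, 0.1167]
tool_rot: [-0.57, -0.42, 0.57, -0.418]
force: [0.8, -0.6, -2.6]
gripper_width: 0.0252
[ 0.40901535 -0.2815511   0.11674081] [ 0.807714   -0.56125935 -2.56741966] [-0.02002726 -0.04063292 -0.02551889]
```

```bash
python3 -m inch '{"dr":[[0,0,0],[0,0,0],[0,0,0],[0,0,0],[0,0,0],[0,0,0]],"slide":[[0,0,-1],[0,0,-2],[0,0,-3],[0,0,-3],[0,0,-3],[0,0,-3]],"gripper":[20,20,20,20,20,20]}'
python3 - <<'E'
from station import *
s=observe();print(s["position"],s["force"],s["wrist_torque"])
E
```

```text
t: 6.82
position: [0.409, -0.2816, 0.1137]
tool_rot: [-0.57, -0.42, 0.57, -0.418]
force: [-0.2, 0.1, -3.1]
gripper_width: 0.025
[ 0.4090392  -0.2815633   0.11374587] [-0.21315099  0.13202559 -3.09258636] [ 0.01445056 -0.04667367  0.00863908]
```

```bash
python3 -m inch '{"dr":[[0,0,0],[0,0,0],[0,0,0],[0,0,0]],"slide":[[0,0,-1],[0,0,-1.5],[0,0,-1.5],[0,0,-1.5]],"gripper":[20,20,20,20]}'
python3 - <<'E'
from station import *
s=observe();print(s["position"],s["force"],s["wrist_torque"])
E
```

```text
t: 7.15
position: [0.4091, -0.2817, 0.1126]
tool_rot: [-0.57, -0.42, 0.57, -0.418]
force: [0.2, -0.4, 1.6]
gripper_width: 0.0252
[ 0.40911231 -0.28166927  0.11257225] [ 0.23295692 -0.38931997  1.586535  ] [0.03923231 0.15731196 0.01989099]
```

```bash
python3 -m inch '{"dr":[[0,0,0],[0,0,0],[0,0,0],[0,0,0],[0,0,0],[0,0,0],[0,0,0],[0,0,0],[0,0,0],[0,0,0],[0,0,0],[0,0,0],[0,0,0],[0,0,0],[0,0,0],[0,0,0],[0,0,0],[0,0,0],[0,0,0],[0,0,0]],"slide":[[0,0,0],[0,0,0],[0,0,0],[0,0,10],[0,0,30],[0,0,60],[5,5,85],[20,20,95],[40,42,100],[60,66,100],[82,90,100],[104,115,100],[126,140,95],[146,163,90],[163,182,88],[174,194,88],[180,200,88],[181,201,88],[181,201,88],[181,201,88]],"gripper":[60,60,60,60,60,60,72,72,72,72,72,72,72,72,72,72,72,72,72,72]}'
python3 - <<'E'
from station import *
from h import *
c={n:capture(n) for n in("side","top","wrist")};pickle.dump(c,open("c5.pkl","wb"))
crop(c["side"],230,40,260,280,2,"s5.png",[circ(.56,-.0047,.022,.035)])
crop(c["wrist"],150,40,450,320,1,"w5.png",[square(.5902,-.081,.147,.046,np.radians(-17.5))])
print(observe()["position"])
E
```

```text
t: 8.82
position: [0.5894, -0.0814, 0.2008]
tool_rot: [-0.57, -0.419, 0.57, -0.418]
force: [0.3, -0.6, 0.9]
gripper_width: 0.0721
[ 0.58945236 -0.08161252  0.2007052 ]
```

View pics/s5.png

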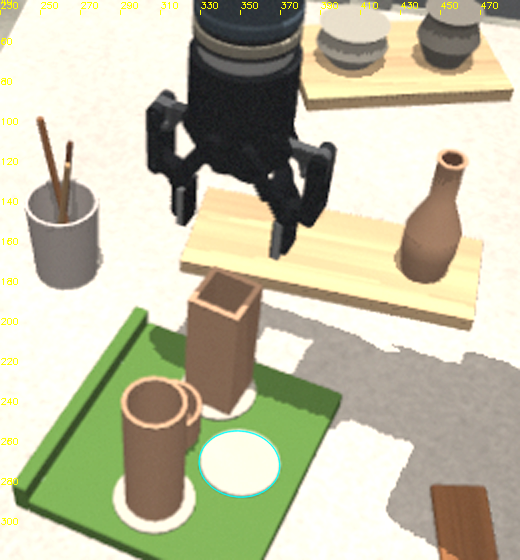

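View pics/w5.png

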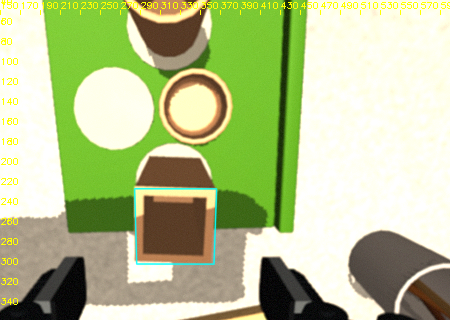

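```bash
python3 -m inch '{"dr":[[0,0,0],[0,0,0],[0,0,0],[0,0,0],[0,0,0],[0,0,0],[0,0,0],[0,0,0],[0,0,0],[0,0,0],[0,0,0],[0,0,0],[0,0,0],[0,0,0],[0,0,0]],"slide":[[0.5,0.5,-15],[0.5,0.5,-35],[0.5,0.5,-55],[0.5,0.5,-75],[0.5,0.5,-90],[0.5,0.5,-97],[0.5,0.5,-99],[0.5,0.5,-99],[0.5,0.5,-99],[0.5,0.5,-99],[0.5,0.5,-99],[0.5,0.5,-99],[0.5,0.5,-99],[0.5,0.5,-99],[0.5,0.5,-99]],"gripper":[72,72,72,72,72,72,72,72,40,40,40,40,40,40,40]}' 40
python3 - <<'E'
from station import *
from h import *
c=capture("wrist")
s=observe();print(s["position"],s["force"],s["gripper_width"],s["wrist_torque"])
crop(c,150,40,450,320,1,"w6.png")
crop(capture("side"),230,40,260,280,2,"s6.png")
E
```

```text
t: 10.22
position: [0.5907, -0.0814, 0.1031]
tool_rot: [0.57, 0.419, -0.57, 0.419]
force: [-1.4, 0.2, 6.6]
gripper_width: 0.0458
[ 0.59069267 -0.08143998  0.10306035] [-0.55024827 -0.0592274   6.25939156] 0.04605095179965731 [-0.02070244  0.12845729 -0.00233417]
```

View pics/w6.png

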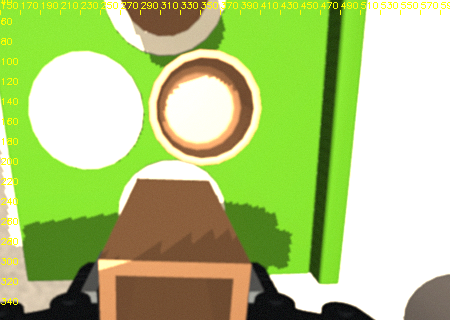

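View pics/s6.png

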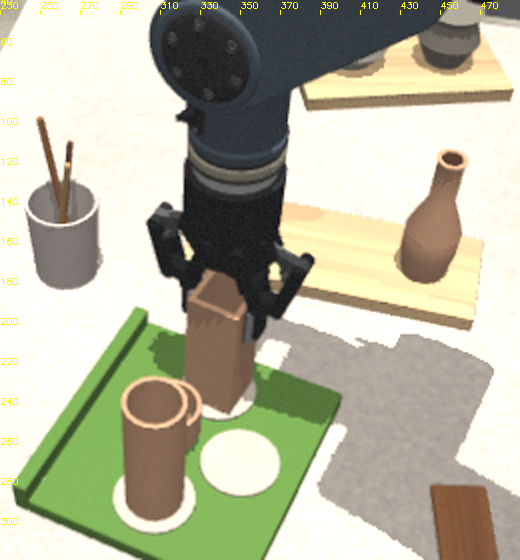

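```bash
python3 -m inch '{"dr":[[0,0,0],[0,0,0],[0,0,0],[0,0,0],[0,0,0],[0,0,0],[0,0,0],[0,0,0],[0,0,0],[0,0,0],[0,0,0],[0,0,0],[0,0,0],[0,0,0],[0,0,0],[0,0,0],[0,0,0],[0,0,0]],"slide":[[0,0,5],[0,0,15],[0,0,35],[0,-5,55],[-6,-20,65],[-15,-42,70],[-26,-66,70],[-38,-92,70],[-50,-118,70],[-62,-144,70],[-73,-168,65],[-82,-190,55],[-87,-203,40],[-88,-208,25],[-88,-209,12],[-88,-209,4],[-88,-209,0],[-88,-209,0]],"gripper":[40,40,40,40,40,40,40,40,40,40,40,40,40,40,40,40,40,40]}'
python3 - <<'E'
from station import *
from h import *
s=observe();print(s["position"],s["force"],s["gripper_width"],s["wrist_torque"])
crop(capture("side"),230,40,260,280,2,"s7.png")
E
```

```text
t: 11.82
position: [0.5023, -0.2897, 0.1024]
tool_rot: [0.57, 0.419, -0.57, 0.418]
force: [-0.1, 0.6, -2.2]
gripper_width: 0.0461
[ 0.50228698 -0.28967098  0.10236225] [-0.14001323  0.60504395 -2.1829256 ] 0.04612383068258392 [ 0.01409703 -0.0097769   0.0373288 ]
```

View pics/s7.png

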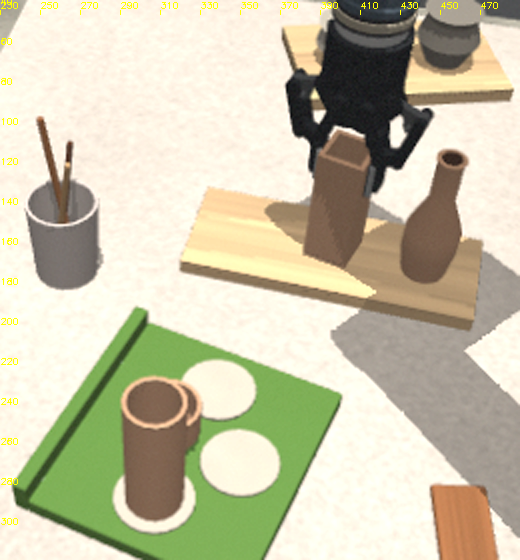

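Now lower the last 3 mm.

```bash
python3 -m inch '{"dr":[[0,0,0],[0,0,0],[0,0,0],[0,0,0],[0,0,0]],"slide":[[0,0,-1],[0,0,-2],[0,0,-3],[0,0,-3],[0,0,-3]],"gripper":[40,40,40,40,40]}'
python3 - <<'E'
from station import *
s=observe();print(s["position"],s["force"],s["wrist_torque"])
E
```

```text
t: 12.28
position: [0.5029, -0.2899, 0.1003]
tool_rot: [0.57, 0.419, -0.569, 0.419]
force: [0.2, -0.5, -2.5]
gripper_width: 0.0459
[ 0.50293846 -0.28988742  0.10034895] [ 0.2088824  -0.45192358 -2.49601578] [0.00070922 0.03541916 0.05669351]
```

```bash
python3 -m inch '{"dr":[[0,0,0],[0,0,0],[0,0,0],[0,0,0],[0,0,0]],"slide":[[0,0,-1],[0,0,-1.5],[0,0,-2],[0,0,-2],[0,0,-2]],"gripper":[40,40,40,40,40]}'
python3 - <<'E'
from station import *
s=observe();print(s["position"],s["force"],s["wrist_torque"])
E
```

```text
t: 12.7
position: [0.503, -0.29, 0.0991]
tool_rot: [0.57, 0.419, -0.569, 0.419]
force: [-1.1, 0.8, 4.6]
gripper_width: 0.0459
[ 0.50300757 -0.29004393  0.09905436] [-1.11328251  0.77175068  4.63413563] [0.15725606 0.232436   0.01392253]
```

```bash
python3 -m inch '{"dr":[[0,0,0],[0,0,0],[0,0,0],[0,0,0],[0,0,0],[0,0,0],[0,0,0],[0,0,0],[0,0,0],[0,0,0],[0,0,0],[0,0,0],[0,0,0],[0,0,0],[0,0,0],[0,0,0],[0,0,0],[0,0,0],[0,0,0],[0,0,0]],"slide":[[0,0,0],[0,0,0],[0,0,0],[0,0,10],[0,0,35],[0,0,65],[2,5,90],[8,22,100],[19,52,100],[31,85,100],[43,118,100],[55,151,100],[67,184,100],[79,217,100],[91,250,100],[103,282,100],[113,310,100],[120,328,100],[123,335,100],[123,335,100]],"gripper":[72,72,72,72,72,72,72,72,72,72,72,72,72,72,72,72,72,72,72,72]}'
python3 - <<'E'
from station import *
from h import *
c={n:capture(n) for n in("side","top","wrist")};pickle.dump(c,open("c8.pkl","wb"))
cv=[circ(.6262,.0448,.152,.025),circ(.6256,-.0237,.064,.028),circ(.59,-.081,.022,.035),circ(.56,-.0047,.022,.035),circ(.6262,.0448,.022,.035)]
crop(c["side"],230,40,260,280,2,"s8.png",cv)
crop(c["wrist"],150,40,450,320,1,"w8.png",cv)
print(observe()["position"])
E
```

```text
t: 14.37
position: [0.6265, 0.0465, 0.1994]
tool_rot: [0.57, 0.419, -0.569, 0.42]
force: [-0.3, 1.1, 0.8]
gripper_width: 0.0718
[0.62558861 0.04374278 0.19913635]
```

View pics/s8.png

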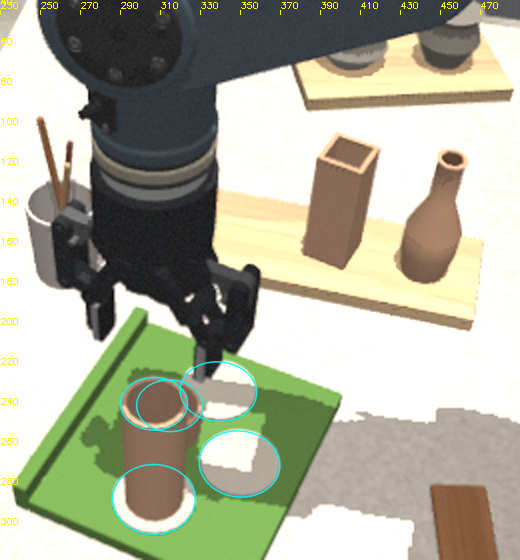

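View pics/w8.png

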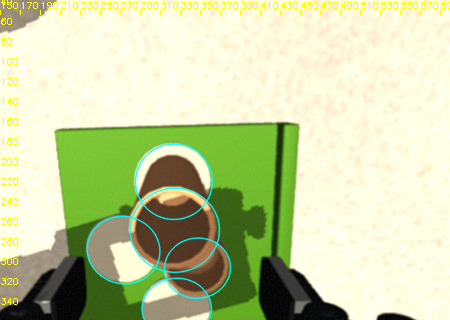

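```bash
python3 -m inch '{"dr":[[0,0,0],[0,0,0],[0,0,0],[0,0,0],[0,0,0],[0,0,0],[0,0,0],[0,0,0],[0,0,0],[0,0,0],[0,0,0],[0,0,0],[0,0,0],[0,0,0],[0,0,0]],"slide":[[0.5,1,-15],[0.5,1,-35],[0.5,1,-55],[0.5,1,-75],[0.5,1,-88],[0.5,1,-93],[0.5,1,-94],[0.5,1,-94],[0.5,1,-94],[0.5,1,-94],[0.5,1,-94],[0.5,1,-94],[0.5,1,-94],[0.5,1,-94],[0.5,1,-94]],"gripper":[72,72,72,72,72,72,72,72,40,40,40,40,40,40,40]}' 40
python3 - <<'E'
from station import *
from h import *
s=observe();print(s["position"],s["force"],s["gripper_width"],s["wrist_torque"])
crop(capture("side"),230,40,260,280,2,"s9.png")
E
```

```text
t: 15.77
position: [0.6267, 0.0445, 0.1067]
tool_rot: [0.57, 0.418, -0.569, 0.42]
force: [-1.5, -0.5, 6.0]
gripper_width: 0.0496
[0.62674273 0.04454587 0.10665034] [-1.54242466 -0.49769015  5.95746947] 0.04960713761252708 [-0.16014489  0.23173556  0.01130798]
```

View pics/s9.png

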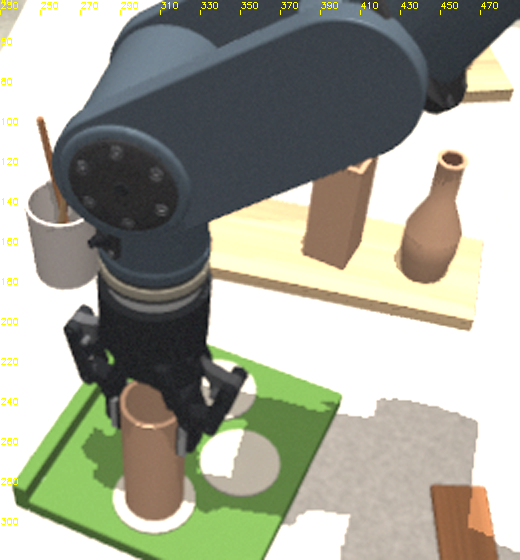

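```bash
python3 -m inch '{"dr":[[0,0,0],[0,0,0],[0,0,0],[0,0,0],[0,0,0],[0,0,0],[0,0,0],[0,0,0],[0,0,0],[0,0,0],[0,0,0],[0,0,0],[0,0,0],[0,0,0],[0,0,0],[0,0,0],[0,0,0],[0,0,0],[0,0,0],[0,0,0]],"slide":[[0,0,5],[0,0,15],[0,0,35],[0,-5,60],[-2,-18,80],[-4,-40,90],[-7,-66,95],[-10,-96,95],[-13,-127,95],[-16,-158,95],[-19,-189,95],[-22,-220,90],[-25,-250,80],[-28,-280,65],[-30,-305,50],[-32,-325,32],[-33,-337,18],[-33,-341,8],[-33,-341.5,2],[-33,-341.5,0]],"gripper":[40,40,40,40,40,40,40,40,40,40,40,40,40,40,40,40,40,40,40,40]}'
python3 - <<'E'
from station import *
s=observe();print(s["position"],s["force"],s["gripper_width"],s["wrist_torque"])
E
```

```text
t: 17.48
position: [0.5931, -0.2954, 0.1052]
tool_rot: [0.57, 0.419, -0.569, 0.418]
force: [-0.2, 1.0, -2.9]
gripper_width: 0.0492
[ 0.5931223  -0.29537904  0.10523872] [-0.18197852  1.0174741  -2.85992063] 0.04923615696804931 [ 0.10197103 -0.01725121 -0.0165749 ]
```

```bash
python3 -m inch '{"dr":[[0,0,0],[0,0,0],[0,0,0],[0,0,0],[0,0,0]],"slide":[[0,0,-1],[0,0,-1.5],[0,0,-2],[0,0,-2],[0,0,-2]],"gripper":[40,40,40,40,40]}'
python3 - <<'E'
from station import *
s=observe();print(s["position"],s["force"],s["wrist_torque"])
E
```

```text
t: 17.9
position: [0.5936, -0.2951, 0.104]
tool_rot: [0.57, 0.419, -0.569, 0.419]
force: [-0.5, -0.6, -3.8]
gripper_width: 0.0489
[ 0.59364156 -0.29506861  0.10401535] [-0.48669732 -0.61801909 -3.78465296] [ 0.03890927  0.00678255 -0.03270039]
```

```bash
python3 -m inch '{"dr":[[0,0,0],[0,0,0],[0,0,0],[0,0,0],[0,0,0]],"slide":[[0,0,-1],[0,0,-1.5],[0,0,-2],[0,0,-2],[0,0,-2]],"gripper":[40,40,40,40,40]}'
python3 - <<'E'
from station import *
s=observe();print(s["position"],s["force"],s["wrist_torque"])
E
```

```text
t: 18.32
position: [0.5938, -0.2952, 0.1027]
tool_rot: [0.57, 0.419, -0.569, 0.419]
force: [-1.0, 0.5, 2.2]
gripper_width: 0.0497
[ 0.59383096 -0.29515212  0.10268183] [-1.02153816  0.48993354  2.18058736] [0.20463995 0.14389905 0.0207658 ]
```

```bash
python3 -m inch '{"dr":[[0,0,0],[0,0,0],[0,0,0],[0,0,0],[0,0,0],[0,0,0],[0,0,0],[0,0,0],[0,0,0],[0,0,0],[0,0,0],[0,0,0],[0,0,0],[0,0,0],[0,0,0],[0,0,0],[0,0,0],[0,0,0],[0,0,0],[0,0,0]],"slide":[[0,0,0],[0,0,0],[0,0,0],[0,0,10],[0,0,35],[0,0,65],[1,5,85],[3,22,95],[6,52,95],[9,85,95],[13,118,95],[17,151,95],[21,184,90],[25,217,80],[29,245,65],[31,262,50],[32,270,38],[32,271.5,30],[32,271.5,27],[32,271.5,27]],"gripper":[72,72,72,72,72,72,72,72,72,72,72,72,72,72,72,72,72,72,72,72]}'
python3 - <<'E'
from station import *
from h import *
c={n:capture(n) for n in("side","top","wrist")};pickle.dump(c,open("c10.pkl","wb"))
cv=[circ(.6256,-.0237,.064,.028),circ(.59,-.081,.022,.035),circ(.56,-.0047,.022,.035),circ(.6262,.0448,.022,.035)]
crop(c["side"],230,40,260,280,2,"s10.png",cv)
crop(c["wrist"],150,40,450,320,1,"w10.png",cv)
print(observe()["position"])
E
```

```text
t: 19.98
position: [0.6253, -0.0244, 0.1288]
tool_rot: [0.57, 0.419, -0.57, 0.419]
force: [-0.1, -1.2, -0.4]
gripper_width: 0.0724
[ 0.62645143 -0.02514595  0.13040694]
```

View pics/s10.png

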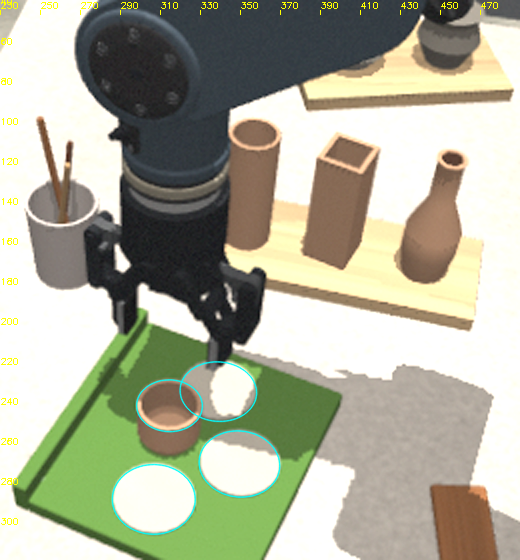

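View pics/w10.png

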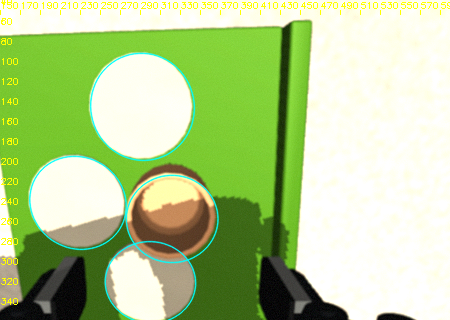

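```bash
python3 - <<'E'
from h import *
c=pickle.load(open("c10.pkl","rb"));w=c["wrist"]
u=np.array([np.cos(np.radians(-17.3)),np.sin(np.radians(-17.3))])
for uv in[(432,220),(428,260)]:
    for z in(.018,.03):
        X=atz(w,uv,z);print(X,(X[:2]-[.6256,-.0237])@u)
E
```

```text
[ 0.70691464 -0.03351874  0.018     ] 0.08055587528872685
[ 0.70402196 -0.02998953  0.03      ] 0.07674456520415313
[ 0.69733461 -0.06252101  0.018     ] 0.08003378511928917
[ 0.69489503 -0.05762013  0.03      ] 0.07624716759418025
```

```bash
python3 -m inch '{"dr":[[0,0,0],[0,0,0],[0,0,0],[0,0,0],[0,0,0],[0,0,0],[0,0,0],[0,0,0],[0,0,0],[0,0,0],[0,0,0],[0,0,0],[0,0,0],[0,0,0],[0,0,0]],"slide":[[-0.5,1,-15],[-0.5,1,-35],[-0.5,1,-55],[-0.5,1,-75],[-0.5,1,-92],[-0.5,1,-101],[-0.5,1,-104],[-0.5,1,-104],[-0.5,1,-104],[-0.5,1,-104],[-0.5,1,-104],[-0.5,1,-104],[-0.5,1,-104],[-0.5,1,-104],[-0.5,1,-104]],"gripper":[72,72,72,72,72,72,72,72,50,50,50,50,50,50,50]}' 30
python3 - <<'E'
from station import *
from h import *
s=observe();print(s["position"],s["force"],s["gripper_width"],s["wrist_torque"])
crop(capture("side"),230,40,260,280,2,"s11.png")
E
```

```text
t: 21.38
position: [0.627, -0.0245, 0.0279]
tool_rot: [0.571, 0.417, -0.569, 0.42]
force: [-0.6, -0.8, 5.5]
gripper_width: 0.0558
[ 0.62700967 -0.02450566  0.02791148] [-0.57089689 -0.77817704  5.53688328] 0.05583225152392771 [-0.08683535  0.19714468  0.03932541]
```

View pics/s11.png

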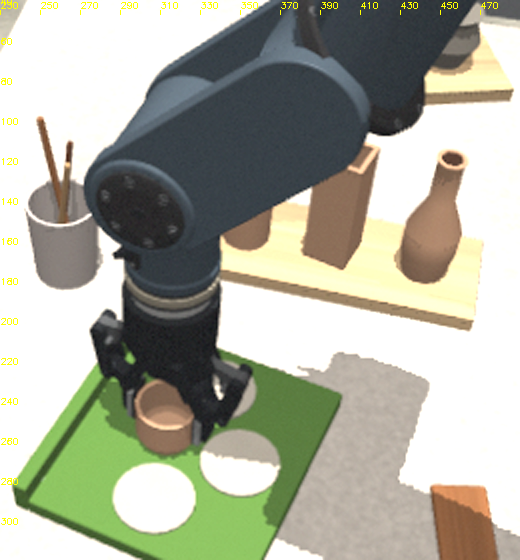

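```bash
python3 -m inch '{"dr":[[0,0,0],[0,0,0],[0,0,0],[0,0,0],[0,0,0],[0,0,0],[0,0,0],[0,0,0],[0,0,0],[0,0,0],[0,0,0],[0,0,0],[0,0,0],[0,0,0],[0,0,0],[0,0,0],[0,0,0],[0,0,0],[0,0,0],[0,0,0]],"slide":[[0,0,5],[0,0,15],[0,0,35],[0,0,60],[0,5,85],[-5,20,105],[-12,42,115],[-20,70,115],[-29,100,115],[-38,132,115],[-47,164,115],[-56,196,115],[-65,228,115],[-73,258,113],[-81,286,108],[-87,308,100],[-92,324,92],[-93.5,331,85],[-93.5,332,80],[-93.5,332,80]],"gripper":[50,50,50,50,50,50,50,50,50,50,50,50,50,50,50,50,50,50,50,50]}'
python3 - <<'E'
from station import *
from h import *
c={n:capture(n) for n in("side","top","wrist")};pickle.dump(c,open("c12.pkl","wb"))
s=observe();print(s["position"],s["force"],s["gripper_width"],s["wrist_torque"])
cv=[circ(.5335,.3077,.07,.085)]
crop(c["side"],190,300,300,180,2,"s12.png",cv)
cv2.imwrite("pics/w12.png",c["wrist"]["pixels"])
crop(c["wrist"],0,0,640,480,1,"w12.png",cv)
E
```

```text
t: 23.1
position: [0.5327, 0.307, 0.1068]
tool_rot: [0.57, 0.417, -0.569, 0.42]
force: [0.7, 0.2, -2.4]
gripper_width: 0.056
[0.53421842 0.30633975 0.10814875] [ 0.19177395 -0.42630359 -1.35896399] 0.05573508714305471 [ 0.03291274  0.02167711 -0.02345187]
```

View pics/s12.png

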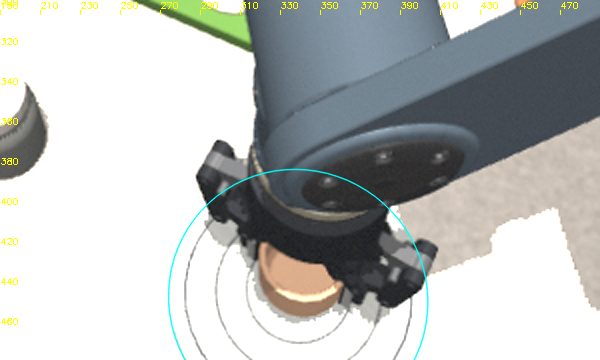

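View pics/w12.png

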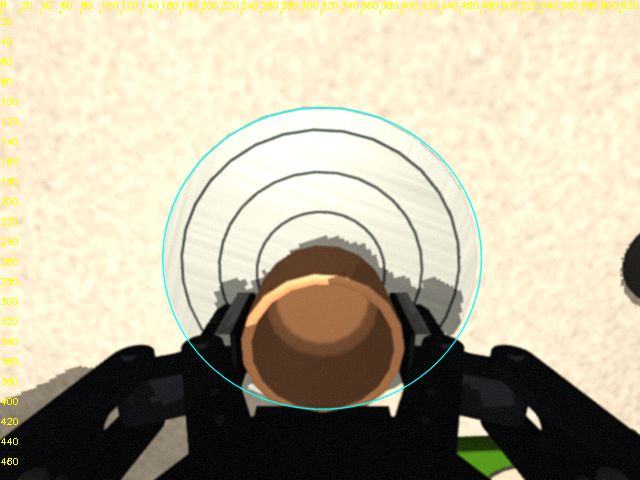

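```bash
python3 -m inch '{"dr":[[0,0,0],[0,0,0],[0,0,0],[0,0,0],[0,0,0],[0,0,0],[0,0,0],[0,0,0]],"slide":[[0,1,-5],[-0.5,1,-11],[-0.5,1,-17],[-0.5,1,-21],[-0.5,1,-23],[-0.5,1,-24],[-0.5,1,-24],[-0.5,1,-24]],"gripper":[50,50,50,50,50,50,50,50]}'
python3 - <<'E'
from station import *
s=observe();print(s["position"],s["force"],s["wrist_torque"])
E
```

```text
t: 23.92
position: [0.5338, 0.3074, 0.0841]
tool_rot: [0.572, 0.416, -0.569, 0.42]
force: [0.4, -0.5, -2.2]
gripper_width: 0.0555
[0.53380436 0.30743899 0.0841493 ] [ 0.36346338 -0.50304313 -2.16411195] [ 0.05309241 -0.05768383 -0.02550648]
```

```bash
python3 -m inch '{"dr":[[0,0,0],[0,0,0],[0,0,0],[0,0,0],[0,0,0],[0,0,0]],"slide":[[0,0,-1],[0,0,-2],[0,0,-3],[0,0,-3],[0,0,-3],[0,0,-3]],"gripper":[50,50,50,50,50,50]}'
python3 - <<'E'
from station import *
s=observe();print(s["position"],s["force"],s["wrist_torque"])
E
```

```text
t: 24.42
position: [0.5338, 0.3075, 0.0812]
tool_rot: [0.572, 0.416, -0.569, 0.42]
force: [-0.1, 0.2, -1.5]
gripper_width: 0.0559
[0.53381543 0.30745436 0.08118279] [-0.12463114  0.18738142 -1.50792659] [-0.00333856 -0.00835214 -0.00626042]
```

```bash
python3 -m inch '{"dr":[[0,0,0],[0,0,0],[0,0,0],[0,0,0],[0,0,0]],"slide":[[0,0,-0.7],[0,0,-1.3],[0,0,-1.8],[0,0,-1.8],[0,0,-1.8]],"gripper":[50,50,50,50,50]}'
python3 - <<'E'
from station import *
s=observe();print(s["position"],s["force"],s["wrist_torque"])
E
```

```text
t: 24.83
position: [0.5339, 0.3075, 0.0799]
tool_rot: [0.572, 0.416, -0.569, 0.42]
force: [-1.3, -0.6, 3.6]
gripper_width: 0.0556
[0.53394325 0.30750559 0.07991797] [-1.29706644 -0.6388299   3.55262919] [-0.02641011  0.28380256  0.02239733]
```

```bash
python3 -m inch '{"dr":[[0,0,0],[0,0,0],[0,0,0],[0,0,0],[0,0,0],[0,0,0],[0,0,0],[0,0,0],[0,0,0],[0,0,0],[0,0,0],[0,0,0]],"slide":[[0,0,0],[0,0,0],[0,0,0],[0,0,10],[0,0,30],[0,0,60],[0,-5,90],[0,-25,110],[0,-55,120],[5,-88,120],[10,-120,120],[10,-120,120]],"gripper":[74,74,74,74,74,74,74,74,74,74,74,74]}'
python3 - <<'E'
from station import *
from h import *
c={n:capture(n) for n in("side","top","wrist")};pickle.dump(c,open("c13.pkl","wb"))
s=observe();print(s["position"],s["joint_positions"].round(2))
cv=[circ(.5338,.3075,.07,.022),circ(.5338,.3075,.116,.028),circ(.5335,.3077,.07,.085)]
crop(c["side"],250,340,180,140,3,"s13.png",cv)
crop(c["top"],120,220,130,120,4,"t13.png",cv)
cv=[circ(.5938,-.2952,.148,.025),square(.503,-.29,.143,.046,np.radians(-17.3)),circ(.4091,-.2817,.158,.015)]
crop(c["side"],300,90,200,120,3,"s13b.png",cv)
crop(c["top"],430,210,90,160,4,"t13b.png",cv)
E
```

```text
t: 25.83
position: [0.5452, 0.1827, 0.2011]
tool_rot: [0.573, 0.414, -0.569, 0.42]
force: [-0.5, 0.9, 0.4]
gripper_width: 0.0743
[0.54405635 0.18747472 0.20042313] [ 0.14  0.5   1.6  -0.    1.04  0.45]
```

View pics/s13.png

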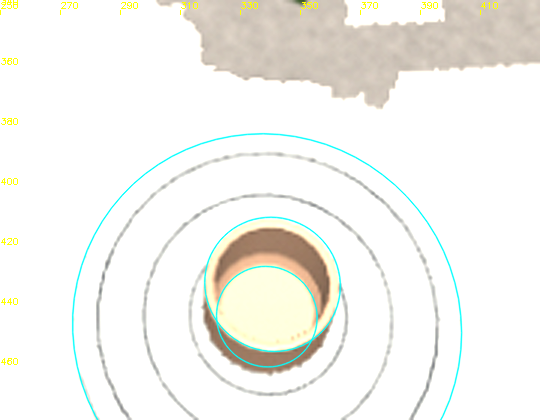

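View pics/t13.png

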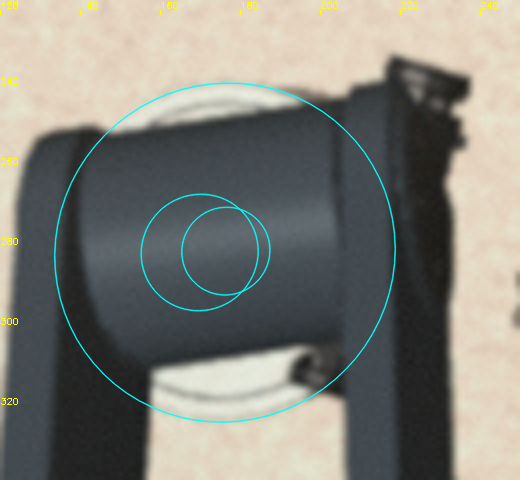

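View pics/s13b.png

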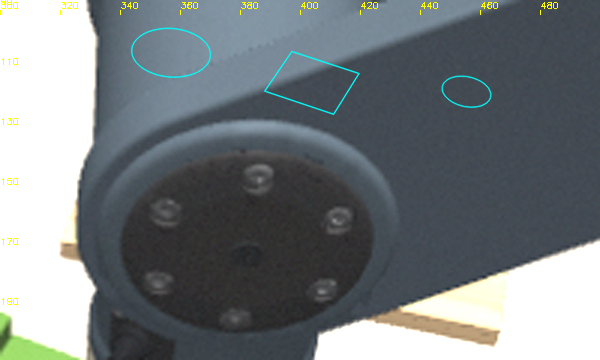

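View pics/t13b.png

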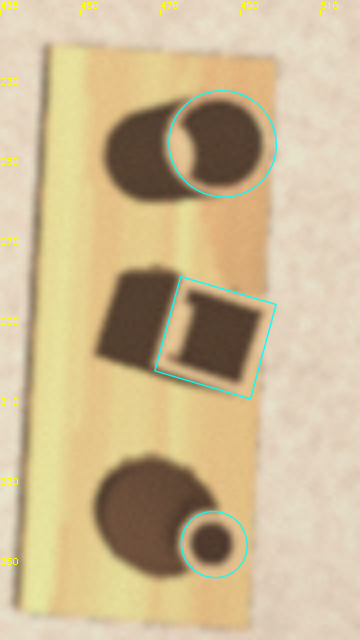

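```bash
cat > dr.py <<'E'
from station import *
import numpy as np
from scipy.spatial.transform import Rotation as Ro
s=observe();R=Ro.from_quat(s["tool_rot"])
a=np.radians(-17.3);y=np.array([np.cos(a),np.sin(a),0]);x=np.array([0,0,-1.])
if R.as_matrix()[:,1]@y<0:y=-y
G=Ro.from_matrix(np.c_[x,y,np.cross(x,y)])
print("dr",np.degrees((G*R.inv()).as_rotvec()).round(2),"pos",s["position"].round(4),"F",s["force"].round(1),"M",s["wrist_torque"].round(2),"g",s["gripper_width"],"t",s["t"])
E
python3 dr.py
```

```text
dr [0.03 0.42 0.28] pos [0.5441 0.1875 0.2004] F [0.1 0.2 0.2] M [-0.01  0.01  0.02] g 0.07391640046563315 t 25.9833
```

```bash
python3 -m inch '{"dr":[[0,0,0],[0,0.2,0.1],[0,0.4,0.3],[0,0.4,0.3],[0,0.4,0.3],[0,0.4,0.3],[0,0.4,0.3],[0,0.4,0.3],[0,0.4,0.3],[0,0.4,0.3],[0,0.4,0.3],[0,0.4,0.3],[0,0.4,0.3],[0,0.4,0.3],[0,0.4,0.3],[0,0.4,0.3],[0,0.4,0.3],[0,0.4,0.3],[0,0.4,0.3],[0,0.4,0.3]],"slide":[[2,-15,0],[5,-42,0],[8,-75,0],[12,-110,0],[16,-145,0],[20,-180,0],[24,-215,0],[28,-250,0],[32,-285,0],[36,-320,0],[40,-355,0],[43,-390,0],[46,-420,0],[48,-445,0],[49,-465,0],[49.5,-477,0],[49.5,-482,0],[49.5,-482.5,0],[49.5,-482.5,0],[49.5,-482.5,0]],"gripper":[72,72,72,72,72,72,72,72,72,72,72,72,72,72,72,72,72,72,72,72]}'
python3 dr.py; python3 - <<'E'
from station import *
from h import *
w=capture("wrist")
cv=[circ(.5938,-.2952,.148,.025),square(.503,-.29,.143,.046,np.radians(-17.3)),circ(.4091,-.2817,.158,.015)]
crop(w,0,0,640,480,1,"w14.png",cv)
E
```

```text
t: 27.65
position: [0.5935, -0.2932, 0.2003]
tool_rot: [0.569, 0.42, -0.569, 0.419]
force: [0.9, -0.1, -0.3]
gripper_width: 0.0719
dr [-0.04 -0.02 -0.11] pos [ 0.5935 -0.2932  0.2003] F [ 0.9 -0.1 -0.3] M [-0.01  0.02  0.02] g 0.07188467552604833 t 27.65
```

View pics/w14.png

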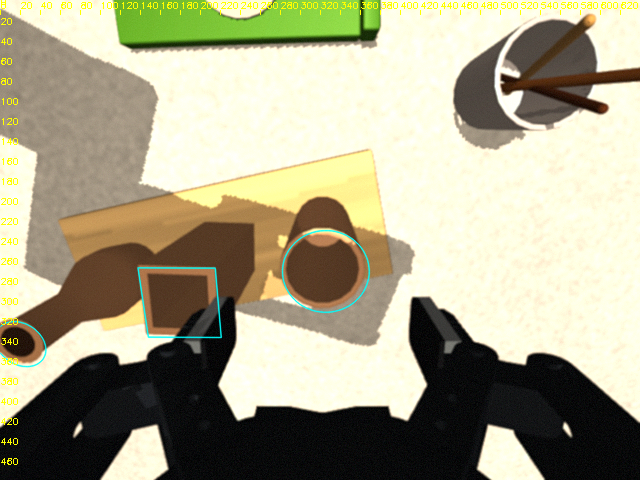

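```bash
python3 -m inch '{"dr":[[0,0,0],[0,0,0],[0,0,0],[0,0,0],[0,0,0],[0,0,0],[0,0,0],[0,0,0],[0,0,0],[0,0,0],[0,0,0],[0,0,0],[0,0,0],[0,0,0],[0,0,0]],"slide":[[0,-2,-15],[0,-2,-35],[0,-2,-55],[0,-2,-75],[0,-2,-90],[0,-2,-95],[0,-2,-96],[0,-2,-96],[0,-2,-96],[0,-2,-96],[0,-2,-96],[0,-2,-96],[0,-2,-96],[0,-2,-96],[0,-2,-96]],"gripper":[72,72,72,72,72,72,72,72,40,40,40,40,40,40,40]}' 40
python3 dr.py
```

```text
t: 28.95
position: [0.594, -0.2956, 0.1061]
tool_rot: [0.569, 0.419, -0.569, 0.42]
force: [-2.0, 0.5, 5.2]
gripper_width: 0.0493
dr [ 0.04  0.08 -0.12] pos [ 0.594  -0.2956  0.1061] F [-2.   0.5  5.2] M [ 0.15  0.27 -0.01] g 0.04929530415548176 t 28.95
```

```bash
python3 -m inch '{"dr":[[0,0,0],[0,0,0],[0,0,0],[0,0,0],[0,0,0],[0,0,0],[0,0,0],[0,0,0],[0,0,0],[0,0,0],[0,0,0],[0,0,0],[0,0,0],[0,0,0],[0,0,0],[0,0,0],[0,0,0],[0,0,0],[0,0,0],[0,0,0]],"slide":[[0,0,5],[0,0,15],[0,0,32],[2,8,48],[4,25,55],[7,52,58],[10,82,58],[13,113,58],[16,144,58],[19,175,58],[22,206,58],[25,237,58],[28,266,58],[30,292,54],[31.5,314,46],[32.5,330,36],[32.5,338,26],[32.5,340,17],[32.5,340,11],[32.5,340,8]],"gripper":[40,40,40,40,40,40,40,40,40,40,40,40,40,40,40,40,40,40,40,40]}'
python3 dr.py; python3 - <<'E'
from station import *
from h import *
c={n:capture(n) for n in("side","wrist")}
cv=[circ(.6262,.0448,.022,.035),circ(.6262,.0448,.025,.025),circ(.6262,.0448,.155,.025)]
crop(c["side"],230,140,200,180,3,"s15.png",cv)
crop(c["wrist"],150,40,450,400,1,"w15.png",cv)
E
python3 dr.py
```

```text
t: 30.62
position: [0.6257, 0.0438, 0.1127]
tool_rot: [-0.569, -0.42, 0.57, -0.42]
force: [0.4, -0.3, -2.8]
gripper_width: 0.0495
dr [ 0.06 -0.05 -0.1 ] pos [0.6257 0.0438 0.1127] F [ 0.4 -0.3 -2.8] M [-0.03 -0.03 -0.01] g 0.04945384715066001 t 30.6167
dr [ 0.05 -0.   -0.03] pos [0.6261 0.0432 0.1134] F [ 1.2 -0.6 -3.1] M [-0.01 -0.03 -0.04] g 0.04979787887064794 t 30.7167
```

View pics/s15.png

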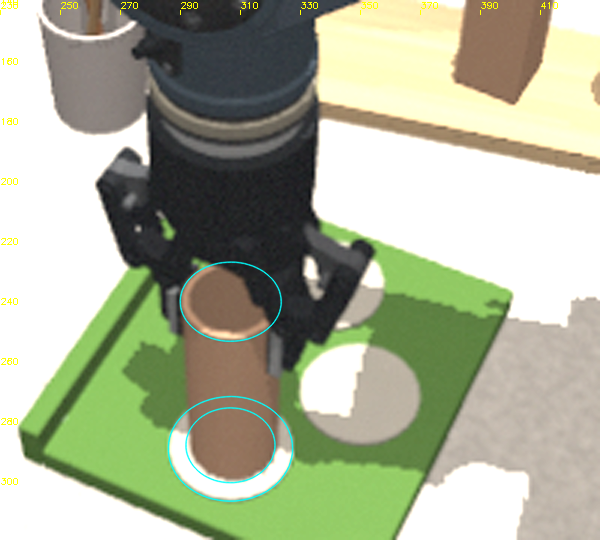

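View pics/w15.png

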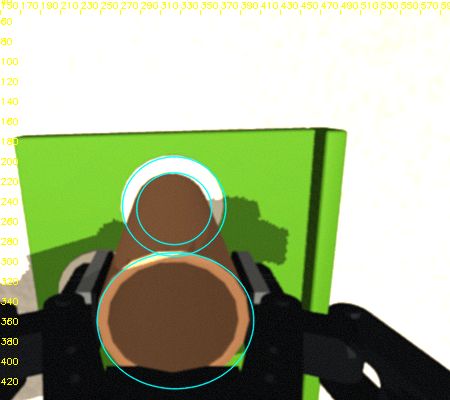

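```bash
python3 -m inch '{"dr":[[0,0,0],[0,0,0],[0,0,0],[0,0,0],[0,0,0]],"slide":[[0.3,0.5,-0.7],[0.5,1,-1.3],[0.5,1.2,-2],[0.5,1.2,-2],[0.5,1.2,-2]],"gripper":[40,40,40,40,40]}'
python3 dr.py
```

```text
t: 31.13
position: [0.6268, 0.0442, 0.1116]
tool_rot: [-0.569, -0.419, 0.57, -0.42]
force: [0.0, -1.0, -2.8]
gripper_width: 0.0493
dr [ 0.05  0.02 -0.02] pos [0.6268 0.0442 0.1116] F [ 0.  -1.  -2.8] M [-0.   -0.01  0.08] g 0.0492820454211341 t 31.1333
```

```bash
python3 -m inch '{"dr":[[0,0,0],[0,0,0],[0,0,0],[0,0,0],[0,0,0]],"slide":[[0,0.2,-0.7],[0,0.3,-1.3],[0,0.3,-1.8],[0,0.3,-1.8],[0,0.3,-1.8]],"gripper":[40,40,40,40,40]}'
python3 dr.py
```

```text
t: 31.55
position: [0.6269, 0.0446, 0.1102]
tool_rot: [0.569, 0.419, -0.569, 0.42]
force: [0.5, -0.9, 0.3]
gripper_width: 0.0491
dr [ 0.06  0.05 -0.02] pos [0.6269 0.0446 0.1102] F [ 0.5 -0.9  0.3] M [0.05 0.16 0.  ] g 0.04909500174258161 t 31.55
```

```bash
python3 -m inch '{"dr":[[0,0,0],[0,0,0],[0,0,0],[0,0,0],[0,0,0],[0,0,0],[0,0,0],[0,0,0],[0,0,0],[0,0,0],[0,0,0],[0,0,0],[0,0,0],[0,0,0],[0,0,0],[0,0,0],[0,0,0],[0,0,0],[0,0,0],[0,0,0]],"slide":[[0,0,-0.4],[0,0,-0.4],[0,0,-0.4],[0,0,0],[0,0,12],[0,0,35],[0,0,65],[-3,-10,88],[-12,-32,90],[-24,-64,90],[-37,-98,90],[-50,-133,90],[-63,-168,90],[-76,-203,90],[-89,-238,90],[-101,-271,90],[-112,-300,90],[-120,-322,90],[-124,-333,90],[-124,-334.5,90]],"gripper":[40,72,72,72,72,72,72,72,72,72,72,72,72,72,72,72,72,72,72,72]}'
python3 dr.py; python3 - <<'E'
from station import *
from h import *
c={n:capture(n) for n in("side","wrist")}
cv=[circ(.6262,.0448,.022,.035),circ(.6262,.0448,.022,.025),circ(.6262,.0448,.152,.025)]
crop(c["side"],230,140,200,180,3,"s16.png",cv)
cv=[square(.503,-.29,.143,.046,np.radians(-17.3))]
crop(c["wrist"],0,0,640,480,1,"w16.png",cv)
E
python3 dr.py
```

```text
t: 33.22
position: [0.5025, -0.2924, 0.201]
tool_rot: [0.57, 0.417, -0.57, 0.419]
force: [0.2, -0.7, 0.2]
gripper_width: 0.0722
dr [0.14 0.11 0.16] pos [ 0.5025 -0.2924  0.201 ] F [ 0.2 -0.7  0.2] M [ 0.01 -0.04  0.03] g 0.0721735111675365 t 33.2167
dr [0.03 0.08 0.02] pos [ 0.5031 -0.2896  0.2006] F [-0.3  1.3  0.3] M [0.01 0.03 0.  ] g 0.07195710478122078 t 33.3167
```

View pics/s16.png

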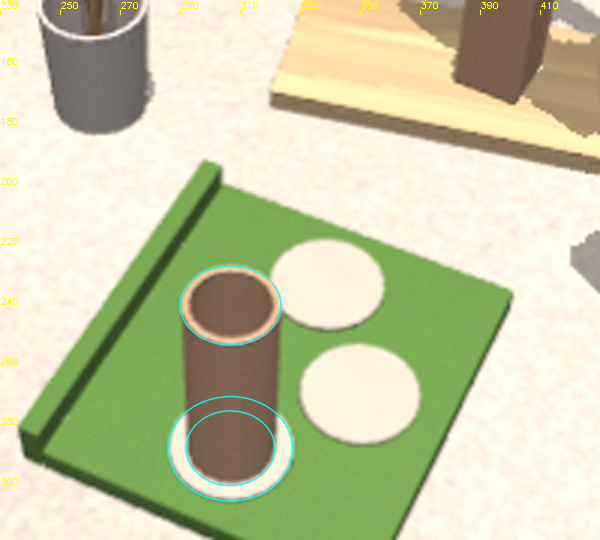

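View pics/w16.png

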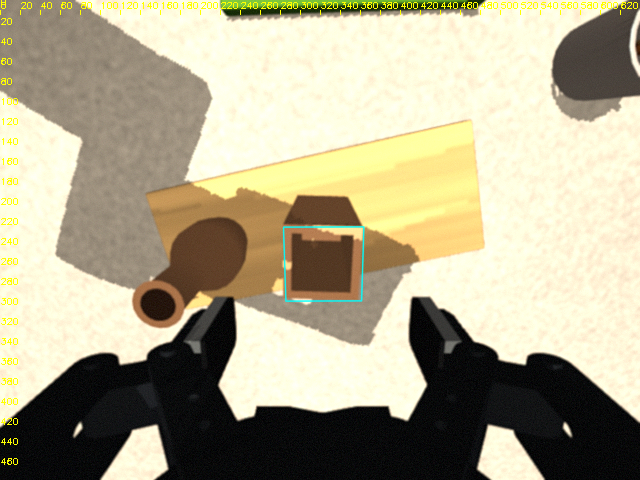

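```bash
python3 -m inch '{"dr":[[0,0,0],[0,0,0],[0,0,0],[0,0,0],[0,0,0],[0,0,0],[0,0,0],[0,0,0],[0,0,0],[0,0,0],[0,0,0],[0,0,0],[0,0,0],[0,0,0],[0,0,0]],"slide":[[0,-0.4,-15],[0,-0.4,-35],[0,-0.4,-55],[0,-0.4,-75],[0,-0.4,-92],[0,-0.4,-98],[0,-0.4,-100],[0,-0.4,-100],[0,-0.4,-100],[0,-0.4,-100],[0,-0.4,-100],[0,-0.4,-100],[0,-0.4,-100],[0,-0.4,-100],[0,-0.4,-100]],"gripper":[72,72,72,72,72,72,72,72,35,35,35,35,35,35,35]}' 40
python3 dr.py
```

```text
t: 34.57
position: [0.5036, -0.2903, 0.102]
tool_rot: [0.57, 0.418, -0.569, 0.42]
force: [0.3, 1.6, 5.8]
gripper_width: 0.0457
dr [0.09 0.18 0.03] pos [ 0.5036 -0.2903  0.102 ] F [0.3 1.6 5.8] M [0.2  0.02 0.03] g 0.045733145292401724 t 34.5667
```

```bash
python3 -m inch '{"dr":[[0,0,0],[0,0,0],[0,0,0],[0,0,0],[0,0,0],[0,0,0],[0,0,0],[0,0,0],[0,0,0],[0,0,0],[0,0,0],[0,0,0],[0,0,0],[0,0,0],[0,0,0],[0,0,0],[0,0,0],[0,0,0]],"slide":[[0,0,5],[0,0,15],[0,0,32],[2,6,48],[8,20,55],[18,42,58],[29,68,58],[40,95,58],[51,122,58],[62,149,56],[72,173,50],[80,192,42],[85,204,32],[87,209,23],[87,209,15],[87,209,10],[87,209,8],[87,209,8]],"gripper":[35,35,35,35,35,35,35,35,35,35,35,35,35,35,35,35,35,35]}'
python3 dr.py; python3 - <<'E'
from station import *
from h import *
c={n:capture(n) for n in("side","wrist")}
cv=[circ(.5902,-.0813,.022,.035),square(.5902,-.0813,.151,.046,np.radians(-17.3))]
crop(c["side"],230,120,200,180,3,"s17.png",cv)
crop(c["wrist"],150,40,450,400,1,"w17.png",cv)
E
python3 dr.py
```

```text
t: 36.07
position: [0.5899, -0.0825, 0.1092]
tool_rot: [0.57, 0.418, -0.57, 0.419]
force: [0.3, 0.1, -2.1]
gripper_width: 0.0458
dr [0.07 0.09 0.13] pos [ 0.5899 -0.0825  0.1092] F [ 0.3  0.1 -2.1] M [-0.01  0.03 -0.05] g 0.04578029868657118 t 36.0667
dr [0.1  0.19 0.12] pos [ 0.5906 -0.0824  0.1101] F [ 0.7 -0.1 -1.7] M [ 0.1  -0.04 -0.  ] g 0.045942514199352476 t 36.1667
```

View pics/s17.png

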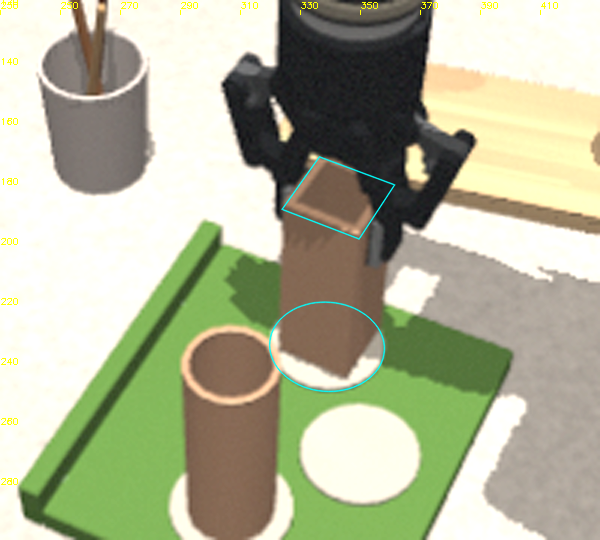

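View pics/w17.png

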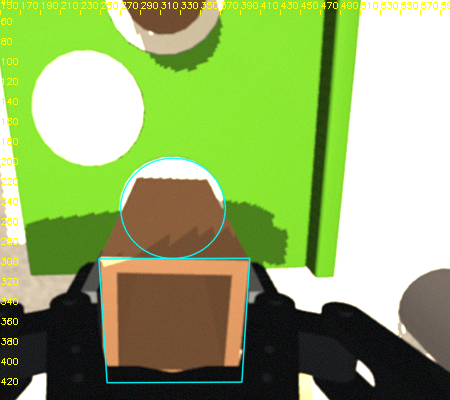

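```bash
python3 -m inch '{"dr":[[0,0,0],[0,0,0],[0,0,0],[0,0,0],[0,0,0]],"slide":[[0,0.5,-1],[0,1,-2],[0,1,-2.7],[0,1,-2.7],[0,1,-2.7]],"gripper":[35,35,35,35,35]}'
python3 dr.py
```

```text
t: 36.58
position: [0.5906, -0.0814, 0.1075]
tool_rot: [0.571, 0.417, -0.569, 0.42]
force: [-0.2, 0.4, -2.8]
gripper_width: 0.0459
dr [0.1  0.2  0.12] pos [ 0.5906 -0.0814  0.1075] F [-0.2  0.4 -2.8] M [-0.01  0.06 -0.01] g 0.045935626788276986 t 36.5833
```

```bash
python3 -m inch '{"dr":[[0,0,0],[0,0,0],[0,0,0],[0,0,0],[0,0,0]],"slide":[[0,0,-0.6],[0,0,-1.2],[0,0,-1.8],[0,0,-1.8],[0,0,-1.8]],"gripper":[35,35,35,35,35]}'
python3 dr.py
```

```text
t: 37.0
position: [0.5907, -0.0814, 0.106]
tool_rot: [0.571, 0.417, -0.569, 0.42]
force: [0.0, -0.8, 0.1]
gripper_width: 0.0465
dr [0.1  0.21 0.11] pos [ 0.5907 -0.0814  0.106 ] F [ 0.  -0.8  0.1] M [ 0.02  0.14 -0.03] g 0.0465460296421539 t 37.0
```

```bash
python3 -m inch '{"dr":[[0,0,0],[0,0,0],[0,0,0],[0,0,0],[0,0,0],[0,0,0],[0,0,0],[0,0,0],[0,0,0],[0,0,0],[0,0,0],[0,0.2,0.1],[0,0.2,0.1],[0,0.2,0.1],[0,0.2,0.1],[0,0.2,0.1],[0,0.2,0.1],[0,0.2,0.1],[0,0.2,0.1],[0,0.2,0.1]],"slide":[[0,0,-0.4],[0,0,-0.4],[0,0,-0.4],[0,0,0],[0,0,12],[0,0,35],[0,0,65],[-5,-6,88],[-18,-20,94],[-38,-42,94],[-60,-66,94],[-82,-90,94],[-104,-115,94],[-126,-140,94],[-147,-162,94],[-164,-181,94],[-175,-193,94],[-181,-200,94],[-181.5,-200.5,94],[-181.5,-200.5,94]],"gripper":[35,70,70,70,70,70,70,70,60,60,60,60,60,60,60,60,60,60,60,60]}'
python3 dr.py; python3 - <<'E'
from station import *
from h import *
c={n:capture(n) for n in("side","wrist")}
cv=[circ(.5902,-.0813,.022,.035),square(.5902,-.0813,.147,.046,np.radians(-17.3))]
crop(c["side"],230,120,200,180,3,"s18.png",cv)
crop(c["wrist"],0,0,640,480,1,"w18.png",[circ(.4091,-.2817,.158,.015)])
E
python3 dr.py
```

```text
t: 38.67
position: [0.4094, -0.282, 0.2005]
tool_rot: [-0.57, -0.418, 0.57, -0.42]
force: [1.1, 0.7, 0.4]
gripper_width: 0.0604
dr [0.12 0.06 0.07] pos [ 0.4094 -0.282   0.2005] F [1.1 0.7 0.4] M [0.   0.04 0.01] g 0.0604279197172363 t 38.6667
dr [ 0.1   0.04 -0.03] pos [ 0.4098 -0.2812  0.2002] F [0.  0.4 0.7] M [ 0.   -0.04  0.03] g 0.05996055598700316 t 38.7667
```

View pics/s18.png

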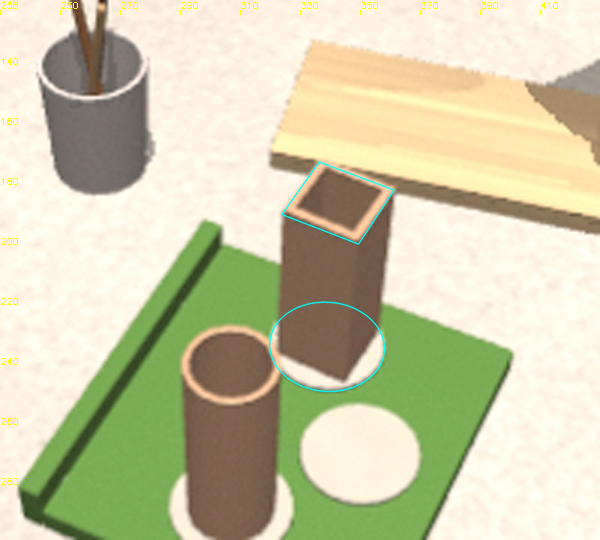

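View pics/w18.png

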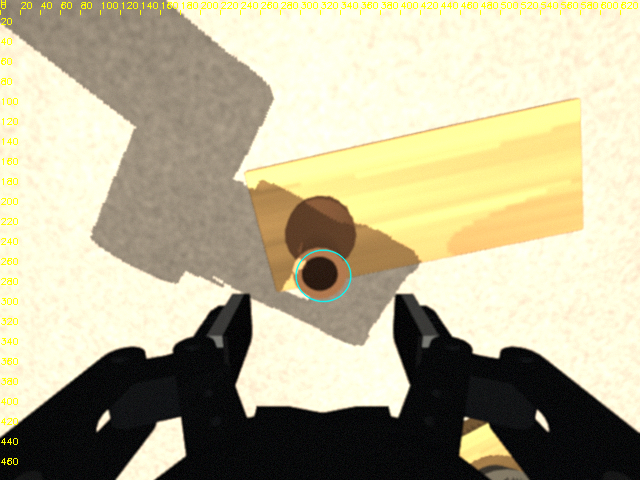

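```bash
python3 -m inch '{"dr":[[0,0,0],[0,0,0],[0,0,0],[0,0,0],[0,0,0],[0,0,0],[0,0,0],[0,0,0],[0,0,0],[0,0,0],[0,0,0],[0,0,0],[0,0,0],[0,0,0],[0,0,0]],"slide":[[-0.5,-0.5,-15],[-0.5,-0.5,-35],[-0.5,-0.5,-55],[-0.5,-0.5,-72],[-0.5,-0.5,-83],[-0.5,-0.5,-87],[-0.5,-0.5,-88],[-0.5,-0.5,-88],[-0.5,-0.5,-88],[-0.5,-0.5,-88],[-0.5,-0.5,-88],[-0.5,-0.5,-88],[-0.5,-0.5,-88],[-0.5,-0.5,-88],[-0.5,-0.5,-88]],"gripper":[60,60,60,60,60,60,60,60,20,20,20,20,20,20,20]}' 40
python3 dr.py
```

```text
t: 40.02
position: [0.4093, -0.2819, 0.113]
tool_rot: [-0.569, -0.418, 0.57, -0.42]
force: [-0.9, 0.4, 6.0]
gripper_width: 0.025
dr [ 0.14  0.06 -0.03] pos [ 0.4093 -0.2819  0.113 ] F [-0.9  0.4  6. ] M [0.18 0.28 0.03] g 0.02497026407972565 t 40.0167
```

```bash
python3 -m inch '{"dr":[[0,0,0],[0,0,0],[0,0,0],[0,0,0],[0,0,0],[0,0,0],[0,0,0],[0,0,0],[0,0,0],[0,0,0],[0,0,0],[0,0,0],[0,0,0],[0,0,0],[0,0,0],[0,0,0],[0,0,0],[0,0,0],[0,0,0]],"slide":[[0,0,5],[0,0,15],[0,0,35],[0,0,60],[0,2,88],[4,12,115],[14,32,138],[28,58,150],[43,86,155],[58,115,155],[74,144,155],[90,172,155],[106,200,155],[121,226,155],[135,249,155],[145,266,153],[151,275,148],[151.5,277,140],[151.5,277,130]],"gripper":[20,20,20,20,20,20,20,20,20,20,20,20,20,20,20,20,20,20,20]}'
python3 dr.py; python3 - <<'E'
from station import *
from h import *
c={n:capture(n) for n in("side",)}
crop(c["side"],200,60,230,240,2,"s19.png",[circ(.56,-.0047,.022,.035)])
E
python3 dr.py
```

```text
t: 41.6
position: [0.5605, -0.0048, 0.2422]
tool_rot: [-0.569, -0.419, 0.57, -0.421]
force: [-0.6, -0.2, -3.4]
gripper_width: 0.0251
dr [ 0.17  0.04 -0.09] pos [ 0.5605 -0.0048  0.2422] F [-0.6 -0.2 -3.4] M [-0.03  0.    0.  ] g 0.025125716793543855 t 41.6
dr [ 0.11 -0.27 -0.04] pos [ 0.5586 -0.0052  0.2396] F [-0.1 -0.6 -4.6] M [-0.01  0.09  0.04] g 0.024967050311120544 t 41.65
```

View pics/s19.png

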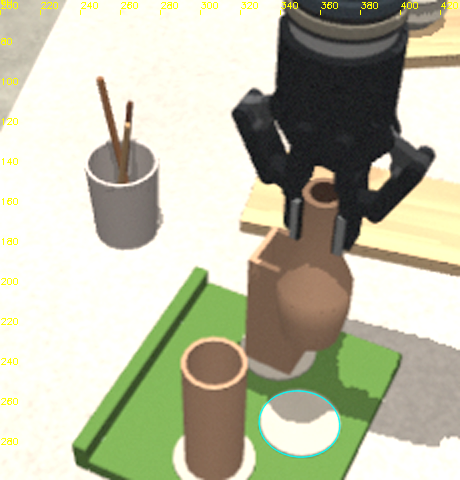

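```bash
python3 -m inch '{"dr":[[0,0,0],[0,0,0],[0,0,0],[0,0,0],[0,0,0],[0,0,0],[0,0,0],[0,0,0],[0,0,0],[0,0,0],[0,0,0]],"slide":[[2,0,-10],[2,0,-25],[2,0,-42],[2,0,-60],[2,0,-78],[2,0,-95],[2,0,-107],[2,0,-113],[2,0,-116],[2,0,-117],[2,0,-117]],"gripper":[20,20,20,20,20,20,20,20,20,20,20]}'
python3 dr.py; python3 - <<'E'
from station import *
from h import *
c={n:capture(n) for n in("side","wrist")}
cv=[circ(.56,-.0047,.022,.035),circ(.56,-.0047,.026,.023)]
crop(c["side"],230,120,200,180,3,"s20.png",cv)
crop(c["wrist"],100,0,500,480,1,"w20.png",cv)
E
python3 dr.py
```

```text
t: 42.57
position: [0.5608, -0.0057, 0.1228]
tool_rot: [-0.568, -0.419, 0.571, -0.419]
force: [-0.2, 0.2, -2.7]
gripper_width: 0.0253
dr [ 0.12 -0.24  0.01] pos [ 0.5608 -0.0057  0.1228] F [-0.2  0.2 -2.7] M [ 0.01 -0.01  0.  ] g 0.025306235965667962 t 42.5667
dr [ 0.14 -0.17 -0.02] pos [ 0.5611 -0.0055  0.1234] F [-0.6  0.6 -1.8] M [ 0.03 -0.    0.04] g 0.025006933956907597 t 42.6667
```

View pics/s20.png

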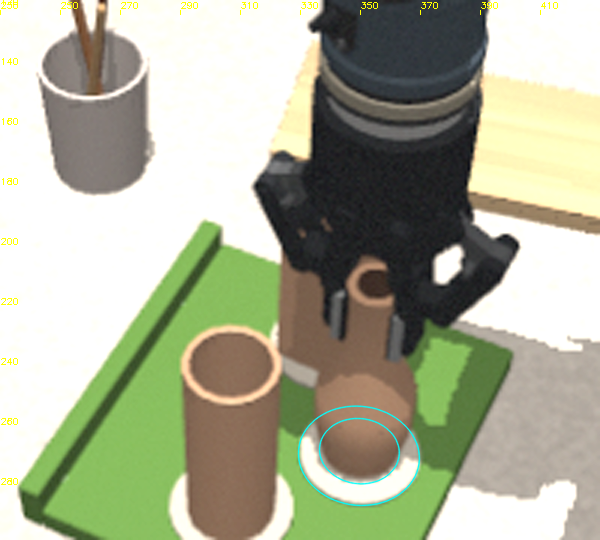

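View pics/w20.png

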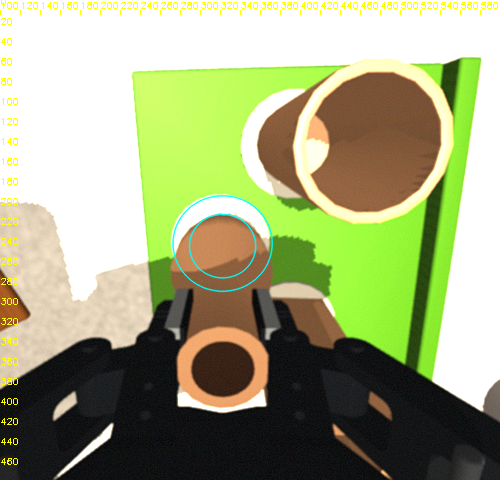

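```bash
python3 -m inch '{"dr":[[0,0,0],[0,0,0],[0,0,0],[0,0,0],[0,0,0],[0,0,0],[0,0,0]],"slide":[[0,0.4,-1],[0,0.4,-2],[0,0.4,-3],[0,0.4,-4],[0,0.4,-4.5],[0,0.4,-4.5],[0,0.4,-4.5]],"gripper":[20,20,20,20,20,20,20]}'
python3 dr.py
```

```text
t: 43.25
position: [0.5611, -0.005, 0.1188]
tool_rot: [-0.568, -0.419, 0.571, -0.419]
force: [0.2, 0.2, -3.1]
gripper_width: 0.0247
dr [ 0.13 -0.18 -0.02] pos [ 0.5611 -0.005   0.1188] F [ 0.2  0.2 -3.1] M [ 0.   -0.02 -0.07] g 0.024730480182862093 t 43.25
```

```bash
python3 -m inch '{"dr":[[0,0,0],[0,0,0],[0,0,0],[0,0,0],[0,0,0]],"slide":[[0,0,-0.7],[0,0,-1.3],[0,0,-2],[0,0,-2],[0,0,-2]],"gripper":[20,20,20,20,20]}'
python3 dr.py
```

```text
t: 43.67
position: [0.5611, -0.005, 0.1171]
tool_rot: [-0.568, -0.419, 0.571, -0.419]
force: [-1.5, -0.6, 0.6]
gripper_width: 0.0248
dr [ 0.14 -0.17 -0.03] pos [ 0.5611 -0.005   0.1171] F [-1.5 -0.6  0.6] M [0.01 0.14 0.01] g 0.024827781770855047 t 43.6667
```

Contact. I release it, rise straight up, then back off clear of the cameras.

```bash
python3 -m inch '{"dr":[[0,0,0],[0,0,0],[0,0,0],[0,0,0],[0,0,0],[0,0,0],[0,0,0],[0,0,0],[0,0,0],[0,0,0],[0,0,0],[0,0,0],[0,0,0],[0,0,0],[0,0,0],[0,0,0],[0,0,0],[0,0,0],[0,0,0]],"slide":[[0,0,-0.4],[0,0,-0.4],[0,0,-0.4],[0,0,0],[0,0,12],[0,0,35],[0,0,65],[0,0,95],[-5,-5,125],[-20,-25,145],[-40,-55,150],[-60,-85,150],[-80,-120,150],[-100,-155,150],[-120,-190,150],[-140,-220,150],[-150,-240,150],[-150,-240,150],[-150,-240,150]],"gripper":[20,60,60,60,60,60,60,60,60,60,60,60,60,60,60,60,60,60,60]}'
python3 dr.py; python3 - <<'E'
from station import *
from h import *
c={n:capture(n) for n in("side","top","wrist")};pickle.dump(c,open("cf.pkl","wb"))
cv=[circ(*d,.022,.035) for d in((.6262,.0448),(.56,-.0047),(.5902,-.0813))]+[circ(.6262,.0448,.152,.025),circ(.56,-.0047,.162,.015),square(.5902,-.0813,.147,.046,np.radians(-17.3))]
crop(c["side"],230,165,180,180,3,"sf.png",cv)
crop(c["top"],260,170,155,145,5,"tf.png",cv)
cv2.imwrite("pics/topf.png",c["top"]["pixels"])
cv=[circ(.5335,.3077,.07,.085),circ(.5335,.3077,.116,.028)]
crop(c["top"],120,220,130,120,4,"tfw.png",cv)
E
```

```text
t: 45.25
position: [0.4107, -0.246, 0.2671]
tool_rot: [-0.569, -0.418, 0.571, -0.418]
force: [-1.0, -0.0, -1.0]
gripper_width: 0.0599
dr [ 0.12 -0.14  0.16] pos [ 0.4107 -0.246   0.2671] F [-1. -0. -1.] M [0.   0.04 0.  ] g 0.059901256556502344 t 45.25
```

View pics/sf.png

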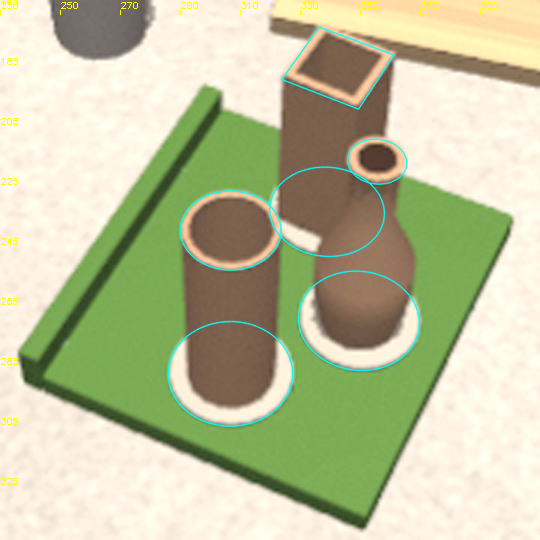

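View pics/tf.png

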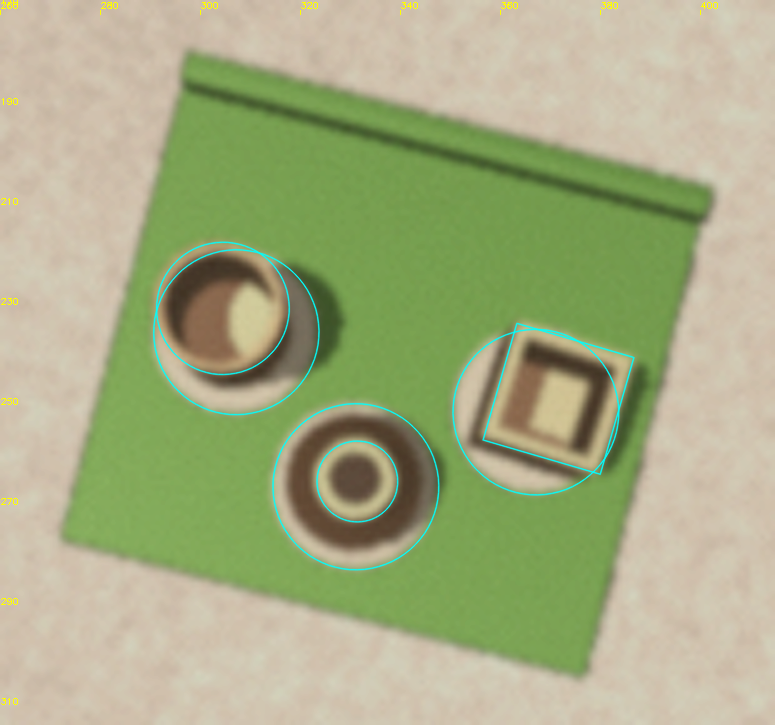

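View pics/tfw.png

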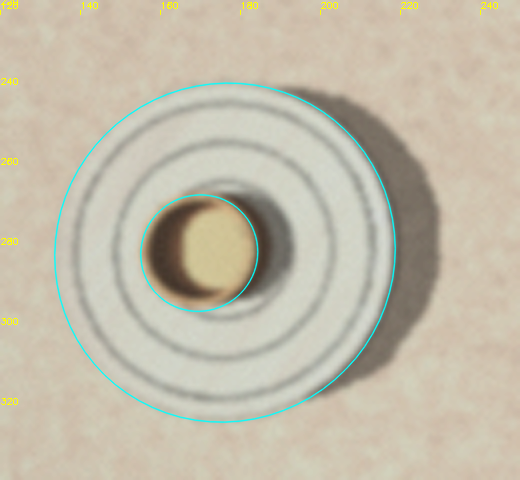

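View pics/topf.png

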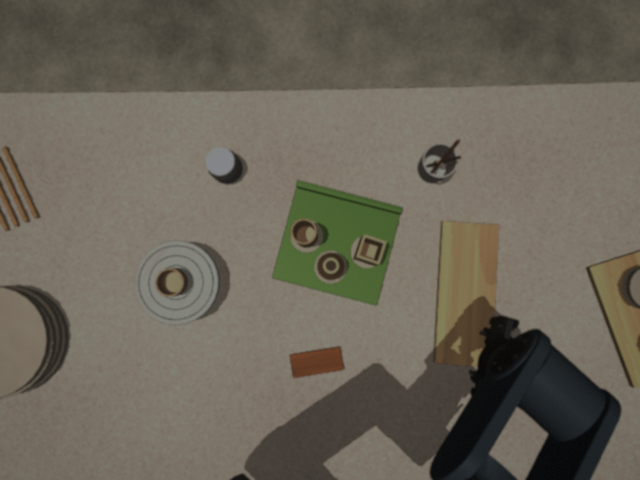

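The final pictures match the model: all three vases are centred on their own discs, the pot is at the wheel's centre, and the cup hasn't moved.

```bash
python3 -c "
from station import *
print(job_done())"
```

```text
the job is handed in; nothing more can be done
None
```

I finished the job and handed it in after about 45 s of the 134 s allowed. The bottle, square and round vases went to the plywood board first. The low pot then went onto the middle of the banding wheel. After that each vase went back to its own disc: round on the left, square on the right, bottle at the front middle.

**Final checks:** In the last side and top pictures, each vase's outline is centred on its disc to about 1–2 mm, and all three stand upright. The pot is about 1 mm from the wheel's axis. The cup of brushes has not moved, and the arm was clear of everything.

**Forces:** I stopped each lowering when the force reading showed contact. The highest force I read was about 7 N, while the gripper was closing; I read it only between moves, not continuously.

**Disagreements:** The overlays differed by about 1–3 mm in a few wrist pictures taken while the arm was still settling. No check failed.

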